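# Load the warming box and set it to full heat

## Robot

A 6-joint arm with a two-finger parallel gripper is mounted at the origin on the work surface. World frame = base frame: x ahead of the robot, y to its left, z up, the work surface at z = 0. Lengths are in m, angles in rad, forces in N, time in s.
With the tool pointing down it reaches from about 0.3 to 0.875 m from the base axis. Payload 4.2 kg.
Tool frame: the origin (TCP) lies midway between the tips of the shut fingers; the grasp point (between the pads) lies 19 mm behind it; z points along the fingers, y is the direction in which the jaws open and shut (so a half turn about z gives the same grasp; the last joint's range is limited). The gripper opens to 85 mm and grips with 20 to 120 N. Pads are 22 mm wide; open, the fingers measure 114 mm over their backs; the gripper's body (76 mm by 85 mm) begins 54 mm behind the grasp point. The pads swing forward as they close: fully open they stand 13 mm farther back than shut.
Start: joints at [1.226, 0.32, 1.565, -0, 1.257, -0.02], TCP at [0.183, 0.545, 0.195] pointing down, gripper open.
Joint ranges: [-3.11, 3.11], [-0.84, 2.01], [0.21, 2.61], [-1.34, 4.49], [0.05, 2.63], [-2.56, 2.56]. Speed limits (rad/s): [2.57, 2.57, 3.14, 3.14, 3.14, 3.14].

## Interface

Orientations are given as a 3x3 rotation matrix whose columns are the frame's x, y, z axes.
In Python, from workcell import arm, get_image, get_calibration gives the robot as it stands. The module is installed in compiled form; this text tells all that it offers.
- The arm moves only by the tool servo_tool, never from a script. Its argument "commands" is text: rows parted by semicolons, each of 4 numbers parted by spaces: the shift along the world's x, y, z in units of 30 mm (1.0 is 30 mm), then the turn about the world's z in units of 6 degrees (1.0 is 6 degrees). In form: tx ty tz twist; .... A call has 1 to 20 rows; each row is the pose to reach, as a shift and turn from the pose commanded when the call began; what a row does not reach only later rows make up. A row lasts 1/12 s, in which the tool goes at most 41.7 mm and 7.16 degrees, less where a joint would pass 70% of its speed; a pose out of reach is approached as far as the arm can. A call with a gripper value outside its range is refused whole. "claw" is the finger opening in mm, from 0 to 85.4, set as the call begins (left out, the last holds). The fingers move at their own pace and stop on an object; "grip_force" is the grip in N (left out, the last holds). Time passes only in rows, so rows that repeat a pose let the fingers close. It gives the time, the measured TCP pose, the force and the opening at its end, in the units of the state.
- arm.read_state(): the state, without advancing time (a new reading comes with each control period).
- get_image(name): name is "scene" or "top" or "wrist"; returns the picture (400x640x3 uint8, red, green, blue); there is no depth.
- get_calibration(name): a dict with "vertical_fov" (degrees; the focal length in pixels is half the picture's height over the tangent of half this angle, whatever the lens; pixels are square), "cx", "cy" (the principal point, pixels), "world_from_camera" (4x4, takes a point from camera to world coordinates); the wrist camera has in their place "T_tool_cam" (4x4, takes a point from camera to tool coordinates, whose origin is the TCP and whose axes are the flange's). Camera axes: x right, y down, z forward; pixel columns grow to the right and rows downward; lengths in m; the calibration is good to about 2 mm. A picture is of the moment at which its call begins: read the wrist's pose just before it. get_calibration takes no time and is no camera call.
- arm.hand_in(): hands the job in, once; it reports no verdict.
The state is a dict: "time_s": time; "qpos": joint angles; "qd": joint speeds; "effort": joint torques, N m; "tool_pos": TCP position; "tcp_rot": TCP orientation; "contact_force": force on the tool from outside, world axes, zero at the start; "ft_torque": the same for the moment, N m; "gripper_width": opening from 0.0 (shut) to 1.0 (fully open).
Only numpy, scipy, OpenCV 4.12 (cv2) and the standard library are available. Lean on these libraries where they do the work, as an engineer would, in place of code of your own. Each camera call takes 0.05 s, during which the arm holds its last target.

## Task

First turn the warming box's heat dial fully anticlockwise to its off stop, and only then slide its cover right back and stand all the white finned-lid sample tubs from the table upright on the floor of the well. Once they are all in, slide the cover fully shut over them, and last turn the dial fully clockwise to its end stop. Leave the other things on the table where they are.

Things in the scene. Friction and masses are not known exactly. Their poses are not given: they have to be found in the camera images.
- warmer: Fixed grey warming box, 425 x 320 mm, 88 mm high. Origin at table height below its well's centre; x away from the robot, y left, z up. The well, an open compartment, spans x -92 to 92, y -100 to 100 mm; floor 12 mm, rim 88 mm above the origin. Behind it, to x 310, is the deck where the cover parks; on its right (y -100 to -205) a flat control deck with the dial.
- cover (a joint): Flat grey cover, 204 x 206 x 8 mm, that slides on the box's top along the box's x. 0 = fully shut over the well, 0.19 m = right back, well fully uncovered. Its top is 98 mm above the table. It stays where it is left; takes about 2 N.
- cover_handle (a point): Middle of the black grip bar standing on the cover: the bar is 90 mm long along the box's y, 14 mm thick along its x and 34 mm high (98 to 132 mm above the table). This point is 120 mm above the table, 70 mm from the centre of the cover towards the robot.
- dial (a joint): Heat dial, turning about a vertical axis. 0 rad = end stop fully anticlockwise seen from above (off, at the smallest white dot); 2.8 rad = end stop fully clockwise (full heat, at the largest white dot). It grows clockwise and stays where it is left.
- dial_grip (a point): Point on the dial's axis at the height to grip, 121 mm above the table. The black grip bar is 56 mm long along this point's x, 14 mm thick along its y, and rises from 99 mm (top of a round skirt 64 mm across) to 131 mm above the table. A white line on top marks its +x end, the pointer.
- tub0: Closed white sample tub, 72 x 60 mm (x, y), 36 mm high to the top of its lid, about 0.12 kg, one of up to four alike (None if absent). On the lid stands a straight upright grip fin, 44 mm along the tub's x, 14 mm thick along its y, 30 mm high, so its top is 66 mm above the underside. Origin: centre of the underside; z up.
- tub1: Closed white sample tub, 72 x 60 mm (x, y), 36 mm high to the top of its lid, about 0.12 kg, one of up to four alike (None if absent). On the lid stands a straight upright grip fin, 44 mm along the tub's x, 14 mm thick along its y, 30 mm high, so its top is 66 mm above the underside. Origin: centre of the underside; z up.
- tub2: Closed white sample tub, 72 x 60 mm (x, y), 36 mm high to the top of its lid, about 0.12 kg, one of up to four alike (None if absent). On the lid stands a straight upright grip fin, 44 mm along the tub's x, 14 mm thick along its y, 30 mm high, so its top is 66 mm above the underside. Origin: centre of the underside; z up.
- tub3: Closed white sample tub, 72 x 60 mm (x, y), 36 mm high to the top of its lid, about 0.12 kg, one of up to four alike (None if absent). On the lid stands a straight upright grip fin, 44 mm along the tub's x, 14 mm thick along its y, 30 mm high, so its top is 66 mm above the underside. Origin: centre of the underside; z up.
- bowl: Small patterned tasting bowl, 64 mm across, 36 mm high, standing among the tubs. A bystander; origin at the centre of its underside.
- beer: Brown bottle 60 mm across, 220 mm high. A bystander; origin at the centre of its underside.
- mug: Patterned mug, 80 mm across plus handle, 90 mm high. A bystander; origin at the centre of its underside.
- jar: White jar with a red screw cap, 90 mm across, 100 mm high. A bystander; origin at the centre of its underside.
- spatula: Spatula lying on the table near the robot. A bystander.
Not all that is in view belongs to the job. Leave any purple look-alike of the tub1 alone.

How it is judged:
On the way, in this order (a step that is already met when the one before it is completed fails the run):
1. the dial is turned fully anticlockwise, to off (value of joint dial below 0.08 rad), for 0.2 s.
2. the cover is slid right back (value of joint cover above 0.17 m), for 0.2 s.
3. all the tubs stand released in the well while the dial is still off (x of tub0 in the frame of warmer between -0.065 and 0.065 m and y of tub0 in the frame of warmer between -0.078 and 0.078 m and z of each of tub0, tub1, tub2, tub3 in the frame of warmer below 0.022 m and angle between each of tub0, tub1, tub2, tub3's own z axis and vertical below 0.2 rad and linear speed of each of tub0, tub1, tub2, tub3 below 0.05 m/s and contact force between each of tub0, tub1, tub2, tub3 and the fingers below 0.2 N and x of tub1 in the frame of warmer between -0.065 and 0.065 m and y of tub1 in the frame of warmer between -0.078 and 0.078 m and x of tub2 in the frame of warmer between -0.065 and 0.065 m and y of tub2 in the frame of warmer between -0.078 and 0.078 m and x of tub3 in the frame of warmer between -0.065 and 0.065 m and y of tub3 in the frame of warmer between -0.078 and 0.078 m and value of joint dial below 0.3 rad), for 0.3 s.
4. the cover is fully shut, with the dial still off (value of joint cover below 0.01 m and value of joint dial below 0.3 rad), for 0.2 s.
5. the dial is turned fully clockwise (value of joint dial above 2.72 rad), for 0.2 s.
At the end, for the whole second after the job is handed in: Every tub present stands upright (within 0.2 rad), released and at rest on the floor of the well; the cover is shut to within 10 mm; the dial is within 0.08 rad of its clockwise end stop (x of tub0 in the frame of warmer between -0.065 and 0.065 m and y of tub0 in the frame of warmer between -0.078 and 0.078 m and z of each of tub0, tub1, tub2, tub3 in the frame of warmer below 0.022 m and angle between each of tub0, tub1, tub2, tub3's own z axis and vertical below 0.2 rad and linear speed of each of tub0, tub1, tub2, tub3 below 0.05 m/s and contact force between each of tub0, tub1, tub2, tub3 and the fingers below 0.2 N and x of tub1 in the frame of warmer between -0.065 and 0.065 m and y of tub1 in the frame of warmer between -0.078 and 0.078 m and x of tub2 in the frame of warmer between -0.065 and 0.065 m and y of tub2 in the frame of warmer between -0.078 and 0.078 m and x of tub3 in the frame of warmer between -0.065 and 0.065 m and y of tub3 in the frame of warmer between -0.078 and 0.078 m and value of joint cover below 0.01 m and value of joint dial above 2.72 rad); the robot touches nothing.
It fails at once if the bowl among the tubs is shoved more than 100 mm (distance of bowl from where it was at the start of the episode above 0.1 m).
It fails at once if another bystander (beer bottle, mug, jar, spatula) is shoved more than 60 mm (distance of any of beer, mug, jar, spatula from where it was at the start of the episode above 0.06 m).
Of tub0, tub1, tub2, tub3 only 2 to 4 are there at a start; the rules pass over those that are not, and their reading is None.
At some moment in a run one of tub0, tub1, tub2, tub3 may be knocked a few centimetres aside while the robot is not near it.
Once in a run the grip may slacken for a moment while it holds something.
It also fails if it takes over 210 s, if anything falls off the work surface, if the arm or the gripper's body presses on something with over 40 N, if the wrist force passes 120 N, or if a joint passes its speed limit or range.

## Working session

There is one attempt and no reset: what is moved stays moved. The work goes in short steps, Python scripts to look and compute and a tool call to move; the robot and the scene stay as the last step left them, time stands still between calls to the robot, and variables do not carry over. Pictures are saved under pics/ and viewed, and the job is handed in when it is done.

Besides the shell and the picture viewer there is one more tool, called by a JSON object that holds its "name" and its "arguments", one argument or row to a line. servo_tool: Moves the arm, as the interface text tells. Its arguments: {"type":"object","properties":{"commands":{"type":"string"},"claw":{"type":"number"},"grip_force":{"type":"number"}},"required":["commands"]}

```bash
mkdir -p pics; ls; python3 - <<'E'
from workcell import arm,get_image,get_calibration
import cv2
s=arm.read_state()
print(s['time_s'],s['tool_pos'],s['tcp_rot'],s['gripper_width'])
for n in ['scene','top','wrist']:
    im=get_image(n); cv2.imwrite(f'pics/{n}0.png',im[:,:,::-1]); print(n,get_calibration(n))
E
```

```text
pics
0.0 [0.18329158 0.5444151  0.19405253] [[-9.47710753e-01  3.19129966e-01 -6.27176216e-04]
 [ 3.19130579e-01  9.47709191e-01 -1.72138663e-03]
 [ 4.50346078e-05 -1.83152773e-03 -9.99998322e-01]] 1.0000852729960912
scene {'vertical_fov': 52.53786554449936, 'cx': 324.12442303671435, 'cy': 195.22922701360847, 'world_from_camera': array([[-0.07420528,  0.85347066, -0.5158308 ,  1.1947488 ],
       [ 0.99716217,  0.07008721, -0.02748445, -0.08565464],
       [ 0.01269597, -0.51640645, -0.85624949,  1.16293316],
       [ 0.        ,  0.        ,  0.        ,  1.        ]])}
top {'vertical_fov': 44.08701976717592, 'cx': 318.3974003389804, 'cy': 209.20559184785395, 'world_from_camera': array([[-0.02839413, -0.99167643,  0.12558517,  0.30006832],
       [-0.9995759 ,  0.0289811 ,  0.00284895, -0.115994  ],
       [-0.00646483, -0.12545102, -0.99207875,  1.96124556],
       [ 0.        ,  0.        ,  0.        ,  1.        ]])}
wrist {'vertical_fov': 70.87512198277851, 'cx': 319.83355018197204, 'cy': 194.18308410040248, 'T_tool_cam': array([[-8.94943717e-04, -9.50767213e-01, -3.09904671e-01,
         7.83451158e-02],
       [ 9.99999599e-01, -8.54995447e-04, -2.64732119e-04,
        -5.90077863e-04],
       [-1.32684635e-05, -3.09904783e-01,  9.50767598e-01,
        -1.78637483e-01],
       [ 0.00000000e+00,  0.00000000e+00,  0.00000000e+00,
         1.00000000e+00]])}
```

View pics/scene0.png

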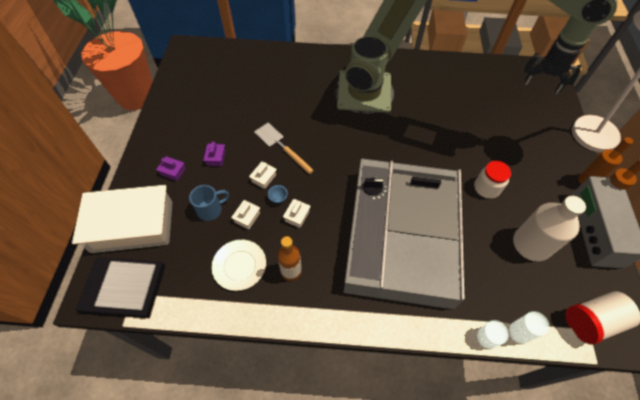

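View pics/top0.png

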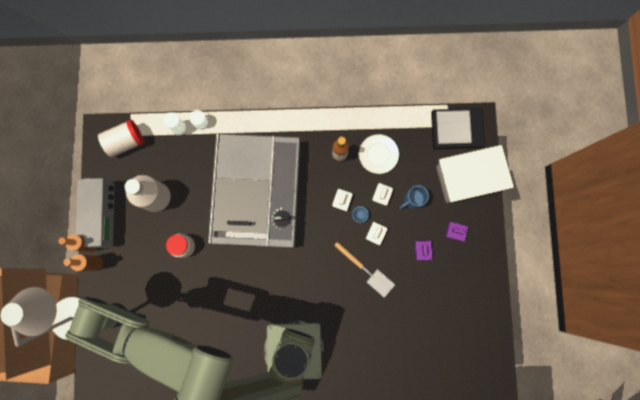

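View pics/wrist0.png

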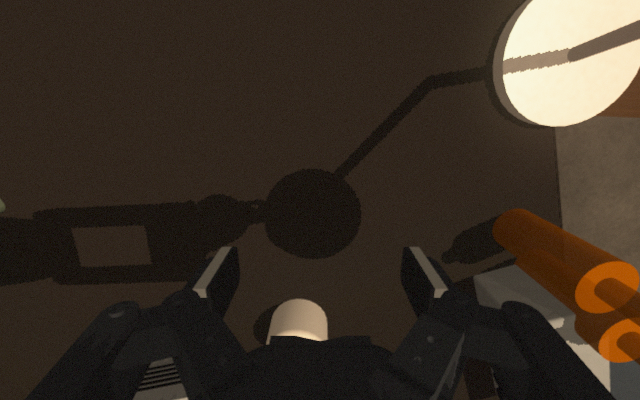

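The scene view shows 3 white tubs near (262,175), (246,214) and (296,212), with the bowl at (277,194). There are also two purple look-alikes, the warmer box and the dial. I'll enlarge these areas.

```bash
cat > h.py <<'E'
import numpy as np,cv2
from workcell import arm,get_image,get_calibration
def ray(name,u,v,state=None):
    c=get_calibration(name); f=200/np.tan(np.radians(c['vertical_fov']/2))
    d=np.array([(u-c['cx'])/f,(v-c['cy'])/f,1.])
    if name=='wrist':
        T=np.eye(4);T[:3,:3]=state['tcp_rot'];T[:3,3]=state['tool_pos'];T=T@c['T_tool_cam']
    else: T=c['world_from_camera']
    return T[:3,3],T[:3,:3]@d
def at_z(name,u,v,z,state=None):
    o,d=ray(name,u,v,state); return o+d*(z-o[2])/d[2]
def proj(name,p,state=None):
    c=get_calibration(name); f=200/np.tan(np.radians(c['vertical_fov']/2))
    if name=='wrist':
        T=np.eye(4);T[:3,:3]=state['tcp_rot'];T[:3,3]=state['tool_pos'];T=T@c['T_tool_cam']
    else: T=c['world_from_camera']
    q=T[:3,:3].T@(np.array(p)-T[:3,3]); return np.array([c['cx']+f*q[0]/q[2],c['cy']+f*q[1]/q[2]])
def crop(im,x0,y0,x1,y1,k,fn):
    cv2.imwrite(fn,cv2.resize(im[y0:y1,x0:x1,::-1],None,fx=k,fy=k,interpolation=cv2.INTER_CUBIC))
E
python3 - <<'E'
import cv2
from h import crop
t=cv2.imread('pics/top0.png')[:,:,::-1]; s=cv2.imread('pics/scene0.png')[:,:,::-1]
crop(t,200,125,310,255,4.5,'pics/t_box.png')
crop(t,320,170,440,260,6,'pics/t_tubs.png')
crop(s,340,150,480,310,3.6,'pics/s_box.png')
crop(s,220,150,330,240,6,'pics/s_tubs.png')
E
```

```text
(no output)
```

View pics/t_box.png

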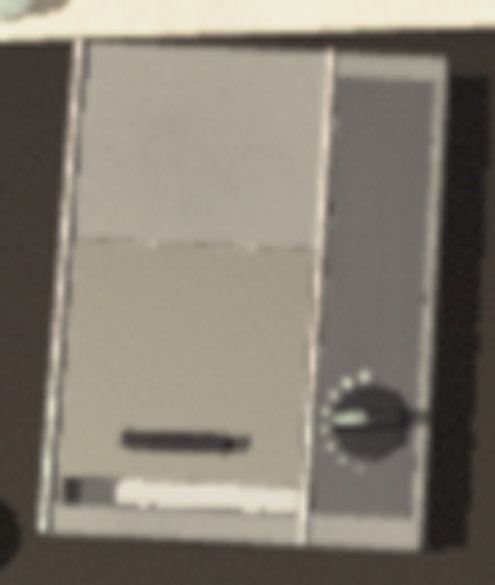

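View pics/t_tubs.png

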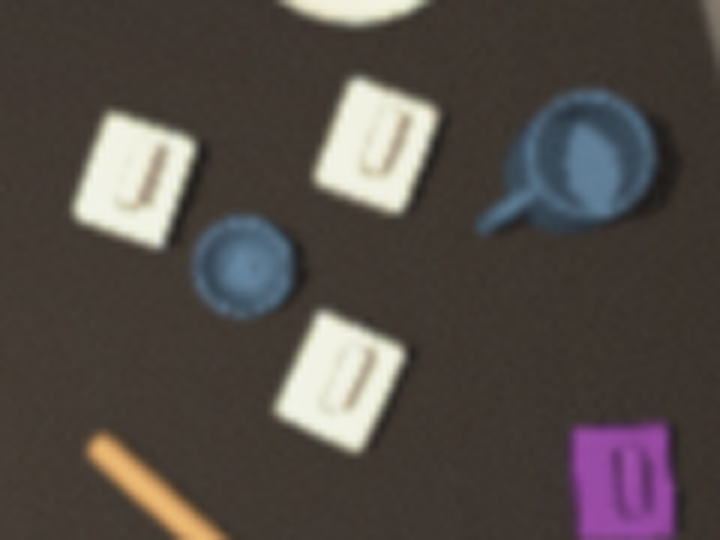

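View pics/s_box.png

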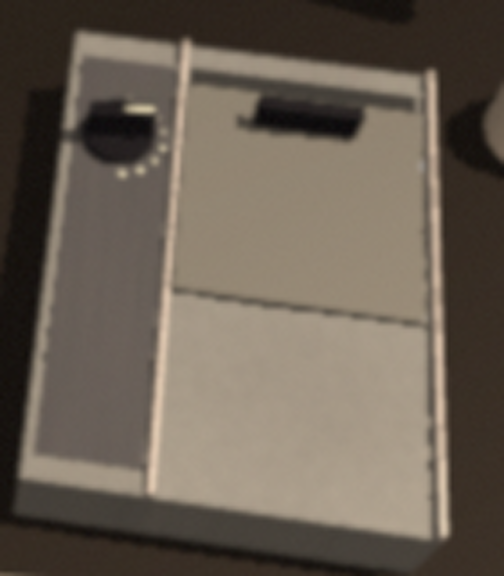

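View pics/s_tubs.png

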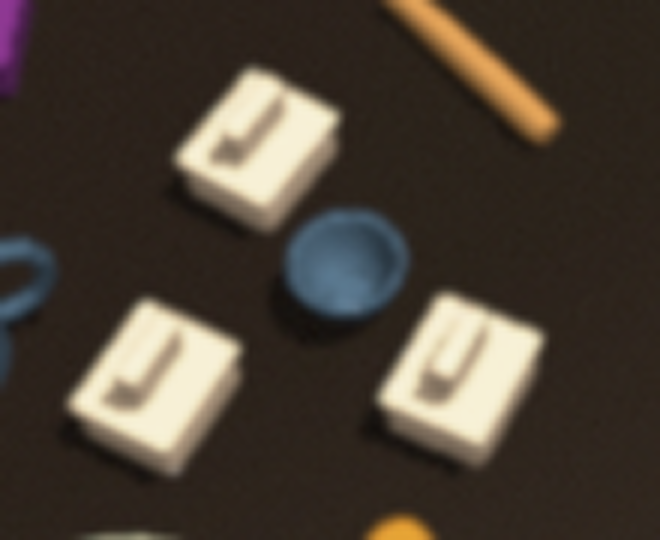

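```bash
cat > est.py <<'E'
from h import *
from scipy.optimize import least_squares
def T(u,v,k,x0,y0): return (u/k+x0,v/k+y0)
# box fit: both cameras
P=[(-.115,.115,.09),(-.115,-.205,.09),(.310,-.205,.09),(.310,.115,.09)]
top=[T(u,v,4.5,200,125) for u,v in [(40,533),(422,550),(447,57),(80,40)]]
sc=[T(u,v,3.6,340,150) for u,v in [(436,72),(80,33),(22,478),(440,538)]]
def res(p,use):
    r=[]
    c,s=np.cos(p[2]),np.sin(p[2])
    for n,l in (('top',top),('scene',sc)):
        if n not in use: continue
        for (x,y,z),uv in zip(P,l):
            r+=list(proj(n,[p[0]+c*x-s*y,p[1]+s*x+c*y,z])-uv)
    return r
for use in (['top'],['scene'],['top','scene']):
    q=least_squares(res,[.5,0,0],args=(use,)); print(use,q.x,np.round(q.fun,1))
px,py,a=q.x
def inbox(w):
    c,s=np.cos(a),np.sin(a); d=np.array(w[:2])-[px,py]; return np.round([c*d[0]+s*d[1],-s*d[0]+c*d[1]],4)
for lab,uv,z in [('handle',(185,441),.132),('hL',(122,437),.132),('hR',(250,444),.132),('cover front',(185,478),.098),('cover back',(195,243),.098),('dial pt',(335,420),.131),('dial bar end',(405,415),.131)]:
    w=at_z('top',*T(*uv,4.5,200,125),z); print(lab,w.round(4),inbox(w))
for lab,uv,z in [('handle',(310,108),.132),('dial ptr',(155,108),.131)]:
    w=at_z('scene',*T(*uv,3.6,340,150),z); print('s',lab,w.round(4),inbox(w))
tt={'A':[(108,108),(200,148),(163,248),(70,215)],'B':[(357,75),(441,107),(402,215),(313,182)],'C':[(322,310),(408,352),(358,455),(272,412)]}
for k,l in tt.items():
    w=np.array([at_z('top',*T(*uv,6,320,170),.036)[:2] for uv in l])
    r=cv2.minAreaRect((w*1000).astype(np.float32)); print(k,w.mean(0).round(4),[np.round(x,1) for x in r])
ss={'C':[(253,65),(340,115),(266,200),(175,157)],'B':[(147,298),(242,350),(170,447),(68,404)],'A':[(447,290),(545,337),(478,445),(377,397)]}
for k,l in ss.items():
    w=np.array([at_z('scene',*T(*uv,6,220,150),.036)[:2] for uv in l])
    r=cv2.minAreaRect((w*1000).astype(np.float32)); print('s',k,w.mean(0).round(4),[np.round(x,1) for x in r])
print('bowl',at_z('top',*T(243,265,6,320,170),.036))
print('beer',at_z('top',340,148,.1),at_z('scene',290,262,.1),'mug',at_z('top',418,197,.09))
E
python3 est.py
```

```text
['top'] [ 0.52541102  0.18318117 -0.07665402] [ 0.4 -0.3 -0.3 -0.1  0.1  0.2 -0.2  0.3]
['scene'] [ 0.52742658  0.18764608 -0.07794235] [-0.7  1.1 -0.5 -1.  -0.5 -0.8  1.5  0.5]
['top', 'scene'] [ 0.52670978  0.18598749 -0.07695412] [-0.4 -0.7 -1.  -0.4 -0.6 -0.1 -0.9 -0.1 -1.2  0.8 -1.  -1.2 -1.  -1.
  1.   0.2]
handle [0.4883 0.1784 0.132 ] [-0.0377 -0.0105]
hL [0.4931 0.2306 0.132 ] [-0.0369  0.0419]
hR [0.4842 0.1246 0.132 ] [-0.0376 -0.0645]
cover front [0.4605 0.1841 0.098 ] [-0.0659 -0.0069]
cover back [0.6611 0.1739 0.098 ] [ 0.1349 -0.0018]
dial pt [0.5023 0.054  0.131 ] [-0.0142 -0.1334]
dial bar end [ 0.5047 -0.004   0.131 ] [-0.0073 -0.1912]
s handle [0.4941 0.1875 0.132 ] [-0.0326 -0.001 ]
s dial ptr [0.5043 0.0563 0.131 ] [-0.0124 -0.131 ]
A [ 0.5778 -0.2065] [array([ 578.8, -207.1]), array([65.8, 75.4]), np.float64(68.6)]
B [ 0.5963 -0.3668] [array([ 596.7, -366.3]), array([61.9, 77.2]), np.float64(67.7)]
C [ 0.4409 -0.335 ] [array([ 440.9, -335. ]), array([62. , 74.9]), np.float64(61.7)]
s C [ 0.4429 -0.3325] [array([ 443.3, -332.1]), array([61.7, 73.9]), np.float64(63.1)]
s B [ 0.5989 -0.3626] [array([ 599.5, -362.5]), array([62. , 73.2]), np.float64(66.0)]
s A [ 0.5814 -0.2032] [array([ 581.3, -203.1]), array([60.5, 73.9]), np.float64(66.7)]
bowl [ 0.51935476 -0.27495596  0.036     ]
beer [ 0.77113708 -0.20070743  0.1       ] [ 0.77861363 -0.19834019  0.1       ] mug [ 0.57286088 -0.4928424   0.09      ]
```

Three tubs are located, and the cover is already about 35 mm open. The dial is at about 1.3 rad. I'll move above the dial and look with the wrist camera.

```bash
python3 - <<'E'
import numpy as np
from workcell import arm
s=arm.read_state(); a=-.077
R=np.array([[np.cos(a),-np.sin(a)],[np.sin(a),np.cos(a)]])
d=np.array([.526,.185])+R@[-.0107,-.162]; print(d)
# put the TCP a bit off so the camera sees the dial; tool y-> 3deg
t=np.array([d[0],d[1],.25]); print((t-s['tool_pos'])/.03, (3-np.degrees(np.arctan2(*s['tcp_rot'][[1,0],1])))/6)
E
```

```text
[0.50287003 0.0243031 ]
[ 10.6508321  -17.34135558   1.85709336] -11.398824463509344
```

{"name": "servo_tool", "arguments": {
  "commands": "1 -1.2 1 -1;2 -2.4 1.8 -2;3 -3.7 2 -3.2;4 -5 2 -4.4;4.8 -6.2 2 -5.5;5.5 -7.4 2 -6.5;6.2 -8.6 2 -7.5;7 -9.8 2 -8.5;7.7 -11 2 -9.5;8.4 -12.2 2 -10.4;9 -13.4 2 -11;9.6 -14.6 2 -11.4;10.1 -15.8 2 -11.4;10.6 -16.8 2 -11.4;10.6 -17.3 2 -11.4;10.6 -17.3 2 -11.4;10.6 -17.3 2 -11.4",
  "claw": 40,
  "grip_force": 60
}}

```text
time_s: 1.57
tool_pos: [0.5016, 0.0241, 0.2543]
tcp_rot: [[-0.048, 0.999, -0.001], [0.999, 0.048, 0.0], [0.0, -0.001, -1.0]]
contact_force: [-0.1, 0.5, -0.3]
gripper_width: 0.469
```

```bash
python3 - <<'E'
from h import *
import pickle
s=arm.read_state(); im=get_image('wrist'); pickle.dump(s,open('s1.pkl','wb'))
print(s['tool_pos'],np.degrees(np.arctan2(*s['tcp_rot'][[1,0],1])),s['qpos'],s['contact_force'],s['time_s'])
cv2.imwrite('pics/w1.png',im[:,:,::-1])
E
```

```text
[0.5016238  0.02410847 0.25434974] 2.735463986996833 [ 2.49297456e-02  1.71013375e-01  1.61685349e+00  2.79748231e-04
  1.35494093e+00 -2.28730091e-02] [-0.10515524  0.45603222 -0.29060293] 1.5667
```

View pics/w1.png

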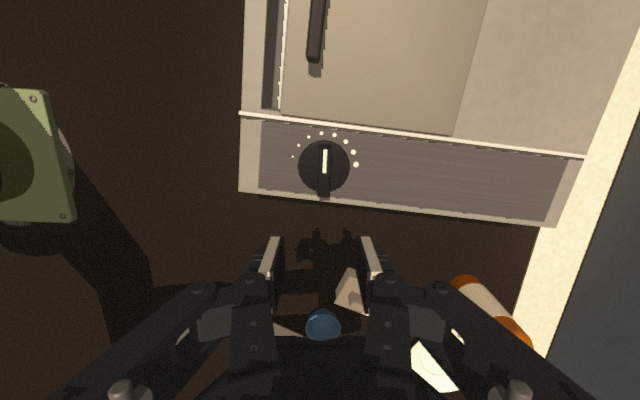

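```bash
python3 - <<'E'
from h import *
im=cv2.imread('pics/w1.png')[:,:,::-1]
crop(im,230,100,380,220,5,'pics/w1c.png')
E
```

```text
(no output)
```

View pics/w1c.png

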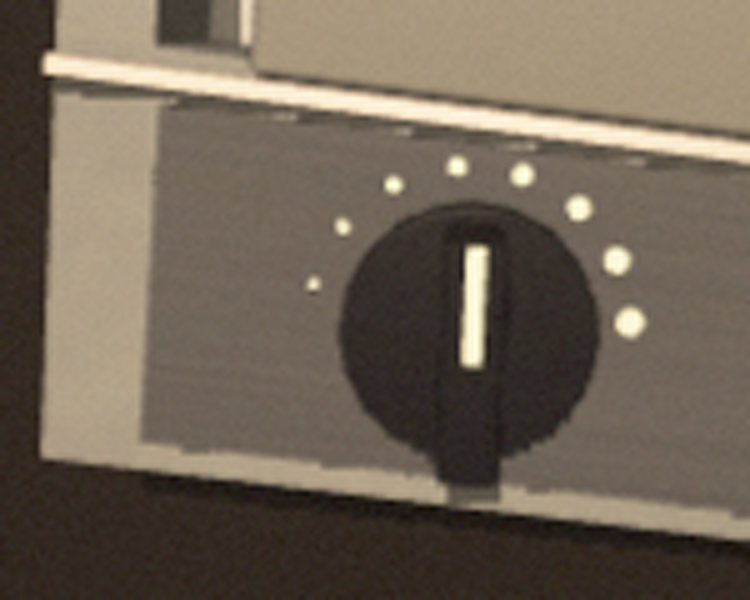

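```bash
python3 - <<'E'
from h import *
import pickle
s=pickle.load(open('s1.pkl','rb'))
g=lambda u,v,z: at_z('wrist',u/5+230,v/5+100,z,s)
for n,(u,v),z in [('skL',(340,328),.099),('skR',(599,335),.099),('skT',(470,202),.099),('ln1',(477,244),.131),('ln2',(472,368),.131)]: print(n,g(u,v,z).round(4))
D=[g(u,v,.088)[:2] for u,v in [(313,284),(343,226),(393,185),(457,166),(522,175),(579,208),(617,261),(630,322)]]
A=np.array([[2*x,2*y,1] for x,y in D]); b=np.array([x*x+y*y for x,y in D]); c=np.linalg.lstsq(A,b,rcond=None)[0]
print('dots centre',c[:2],np.sqrt(c[2]+c[0]**2+c[1]**2))
print([np.degrees(np.arctan2(d[1]-c[1],d[0]-c[0])).round(1) for d in D])
p=g(477,244,.131)-g(472,368,.131); print('ptr',np.degrees(np.arctan2(p[1],p[0])))
# box edges
for n,(u,v),z in [('corner front right outer',(41,458),.088),('rail outer front',(45,62),.09)]: print(n,g(u,v,z).round(4))
h=lambda u,v,z: at_z('wrist',u,v,z,s)
for n,(u,v),z in [('handle right end top near',(308,60),.132),('handle right end top far',(321,61),.132)]: print(n,h(u,v,z).round(4))
E
```

```text
skL [0.4757 0.0291 0.099 ]
skR [0.5384 0.0303 0.099 ]
skT [0.5055 0.0607 0.099 ]
ln1 [0.5068 0.0558 0.131 ]
ln2 [0.5072 0.0285 0.131 ]
dots centre [0.50707661 0.02765247] 0.040287579412433994
[np.float64(166.0), np.float64(142.7), np.float64(120.1), np.float64(97.0), np.float64(74.3), np.float64(51.2), np.float64(28.1), np.float64(5.6)]
ptr 90.7226815360499
corner front right outer [ 0.3988 -0.011   0.088 ]
rail outer front [0.4045 0.0873 0.09  ]
handle right end top near [0.4853 0.1415 0.132 ]
handle right end top far [0.498  0.1412 0.132 ]
```

{"name": "servo_tool", "arguments": {
  "commands": "0.18 0.15 -1 -0.3;0.18 0.15 -2 -0.3;0.18 0.15 -3 -0.3;0.18 0.15 -4 -0.3;0.18 0.15 -4.5 -0.3;0.18 0.15 -4.95 -0.3;0.18 0.15 -4.95 -0.3;0.18 0.15 -4.95 -0.3",
  "claw": 40
}}

```text
time_s: 2.28
tool_pos: [0.5062, 0.0319, 0.1063]
tcp_rot: [[-0.023, 1.0, -0.001], [1.0, 0.023, 0.0], [0.0, -0.001, -1.0]]
contact_force: [0.3, 0.1, 0.9]
gripper_width: 0.463
```

{"name": "servo_tool", "arguments": {
  "commands": "0 0 0 0;0 0 0 0;0 0 0 0;0 0 0 0;0 0 0 0;0 0 0 0",
  "claw": 5,
  "grip_force": 40
}}

```text
time_s: 2.78
tool_pos: [0.507, 0.0304, 0.1067]
tcp_rot: [[-0.021, 1.0, 0.001], [1.0, 0.021, 0.0], [0.0, 0.001, -1.0]]
contact_force: [0.6, -0.3, 0.6]
gripper_width: 0.053
```

```bash
python3 - <<'E'
from h import *
s=arm.read_state();print(s['tool_pos'],s['gripper_width'],s['contact_force'])
im=get_image('wrist');crop(im,160,60,480,400,1.8,'pics/w2.png')
t=get_image('scene');crop(t,340,150,480,250,5,'pics/s2.png')
E
```

```text
[0.50701169 0.0304021  0.10672771] 0.0532515581539171 [ 0.59663455 -0.3277183   0.57999836]
```

View pics/w2.png

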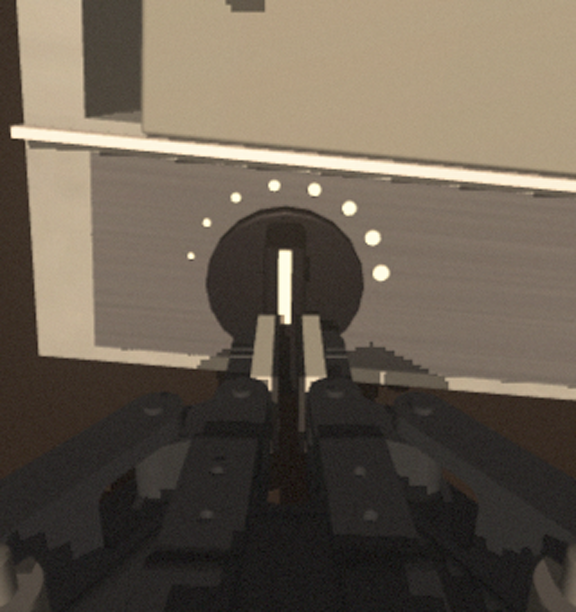

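View pics/s2.png

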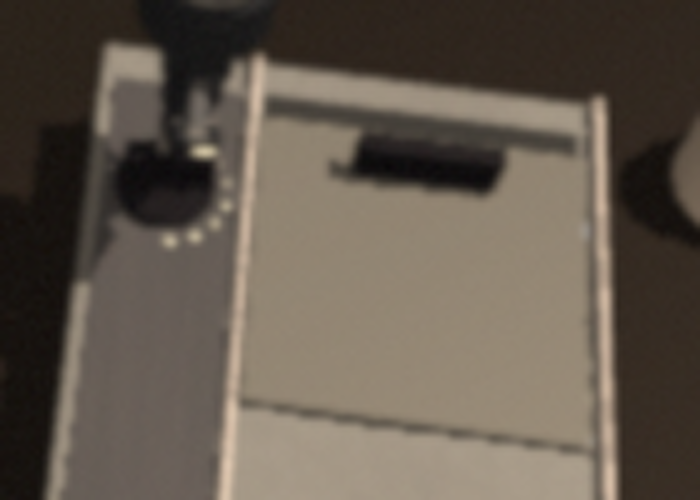

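{"name": "servo_tool", "arguments": {
  "commands": "0 0 0 0.8;0 0 0 1.6;0 0 0 2.4;0 0 0 2.4"
}}

```text
time_s: 3.22
tool_pos: [0.5069, 0.0304, 0.1064]
tcp_rot: [[-0.27, 0.963, -0.0], [0.963, 0.27, 0.0], [0.0, -0.0, -1.0]]
contact_force: [-0.0, 0.1, -0.3]
gripper_width: 0.058
```

```bash
python3 - <<'E'
from h import *
s=arm.read_state();print(s['tool_pos'],s['gripper_width'],s['contact_force'],s['ft_torque'])
im=get_image('wrist');crop(im,160,60,480,400,1.8,'pics/w3.png')
E
```

```text
[0.50686558 0.03036948 0.10640212] 0.057709388395456945 [-0.04513671  0.11231195 -0.25632954] [-0.01024936 -0.02265477 -0.0230593 ]
```

View pics/w3.png

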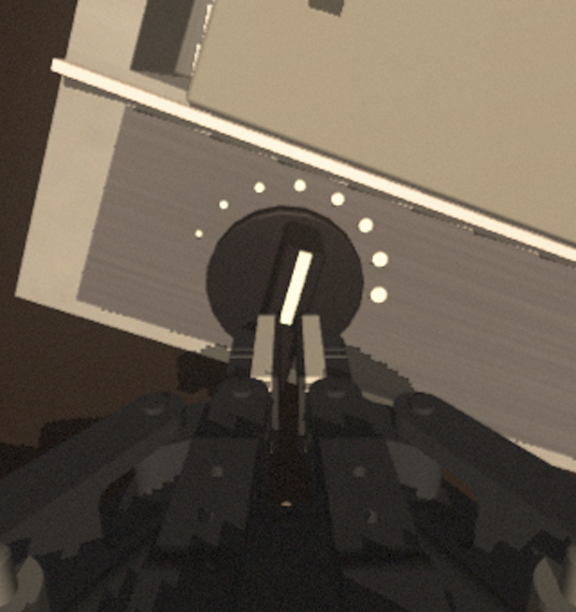

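```bash
python3 - <<'E'
from h import *
s=arm.read_state()
R=s['tcp_rot'];t=s['tool_pos']
for p in [(0,0,0),(0,0,-.019),(0.011,0,0),(-.011,0,0),(0.011,.007,-.019),(0,0,-.04)]:
    uv=proj('wrist',t+R@np.array(p),s); print(p,uv,(uv-[160,60])*1.8)
E
```

```text
(0, 0, 0) [319.20191075 221.84860679] [286.56343935 291.32749223]
(0, 0, -0.019) [319.17755522 234.07139672] [286.5195994 313.3285141]
(0.011, 0, 0) [319.17617538 206.92219781] [286.51711568 264.45995606]
(-0.011, 0, 0) [319.22675946 236.26075706] [286.60816704 317.2693627 ]
(0.011, 0.007, -0.019) [330.54693649 217.80784697] [306.98448569 284.05412455]
(0, 0, -0.04) [319.14407257 250.87462196] [286.45933062 343.57431952]
```

```bash
python3 - <<'E'
from h import *
s=arm.read_state()
R=s['tcp_rot'];t=s['tool_pos']
im=get_image('scene').copy();tp=get_image('top').copy();w=get_image('wrist').copy()
for p,c in [((0,0,0),(255,0,0)),((0,0,-.019),(0,255,0)),((0,0,-.04),(0,0,255))]:
    for n,a in (('scene',im),('wrist',w)):
        u=proj(n,t+R@np.array(p),s); a[int(round(u[1])),int(round(u[0]))]=c
        print(n,u)
crop(im,350,150,420,210,10,'pics/s4.png')
crop(w,260,160,380,310,4,'pics/w4.png')
# dial check
for u,v in [(287,323)]: print(at_z('wrist',160+u/1.8,60+v/1.8,.131,s))
for u,v in [(207,272),(364,272)]: print(at_z('wrist',160+u/1.8,60+v/1.8,.099,s))
E
```

```text
scene [373.58535391 184.47451476]
wrist [319.20234749 221.84841265]
scene [374.31282507 181.12682097]
wrist [319.17802908 234.07119568]
scene [375.13940698 177.32303701]
wrist [319.14459746 250.87441157]
[0.50728355 0.02958823 0.131     ]
[0.47529799 0.02690491 0.099     ]
[0.5350073 0.0433513 0.099    ]
```

View pics/s4.png

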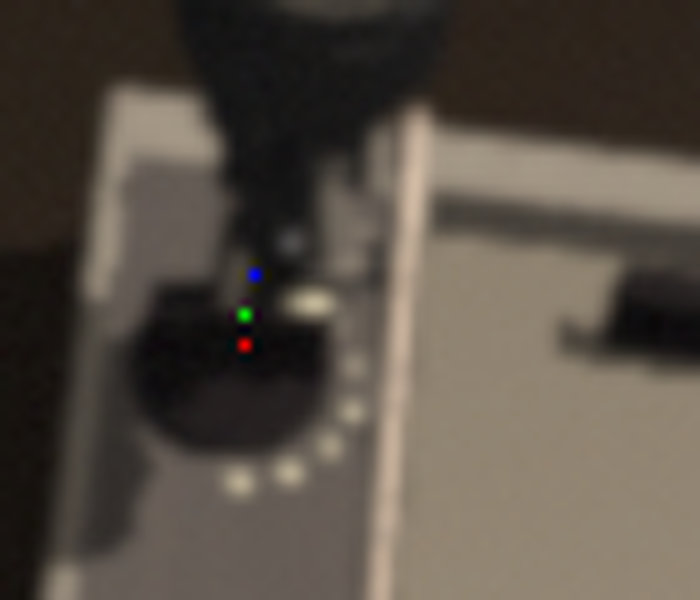

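View pics/w4.png

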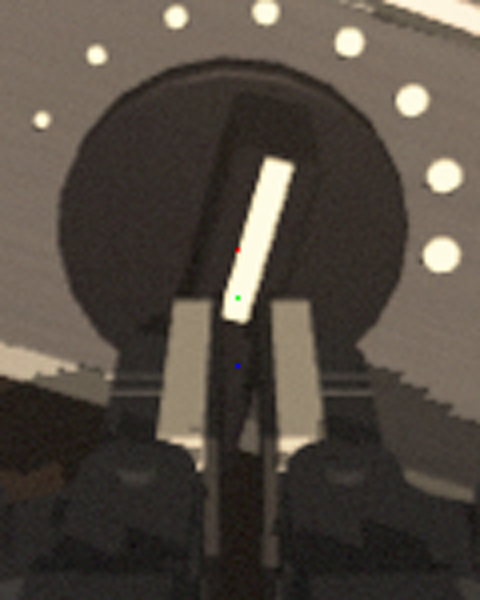

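The fingers closed on nothing (opening 4.5 mm), and the picture shows their tips above the bar. I'll realign, open, and come down carefully while watching the force.

{"name": "servo_tool", "arguments": {
  "commands": "0 0 0 -0.8;0 0 0 -1.6;0 0 0 -2.4;0 0 0 -2.4;0 0 0 -2.4",
  "claw": 36
}}

```text
time_s: 3.83
tool_pos: [0.5069, 0.0304, 0.1064]
tcp_rot: [[-0.022, 1.0, 0.0], [1.0, 0.022, 0.0], [0.0, 0.0, -1.0]]
contact_force: [0.5, -0.4, 0.1]
gripper_width: 0.42
```

{"name": "servo_tool", "arguments": {
  "commands": "0 0 -0.1 0;0 0 -0.2 0;0 0 -0.3 0;0 0 -0.3 0"
}}

```text
time_s: 4.17
tool_pos: [0.5063, 0.0304, 0.0966]
tcp_rot: [[-0.021, 1.0, -0.002], [1.0, 0.021, -0.0], [-0.0, -0.002, -1.0]]
contact_force: [-0.1, -0.5, 0.1]
gripper_width: 0.422
```

{"name": "servo_tool", "arguments": {
  "commands": "0 0 -0.1 0;0 0 -0.2 0;0 0 -0.3 0;0 0 -0.3 0"
}}

```text
time_s: 4.5
tool_pos: [0.5064, 0.0304, 0.0877]
tcp_rot: [[-0.021, 1.0, -0.001], [1.0, 0.021, -0.0], [-0.0, -0.001, -1.0]]
contact_force: [-0.2, 0.6, -0.7]
gripper_width: 0.418
```

```bash
python3 - <<'E'
from h import *
w=get_image('wrist')
crop(w,220,130,420,310,4,'pics/w5.png')
im=get_image('scene');crop(im,350,150,420,210,10,'pics/s5.png')
E
```

```text
(no output)
```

View pics/w5.png

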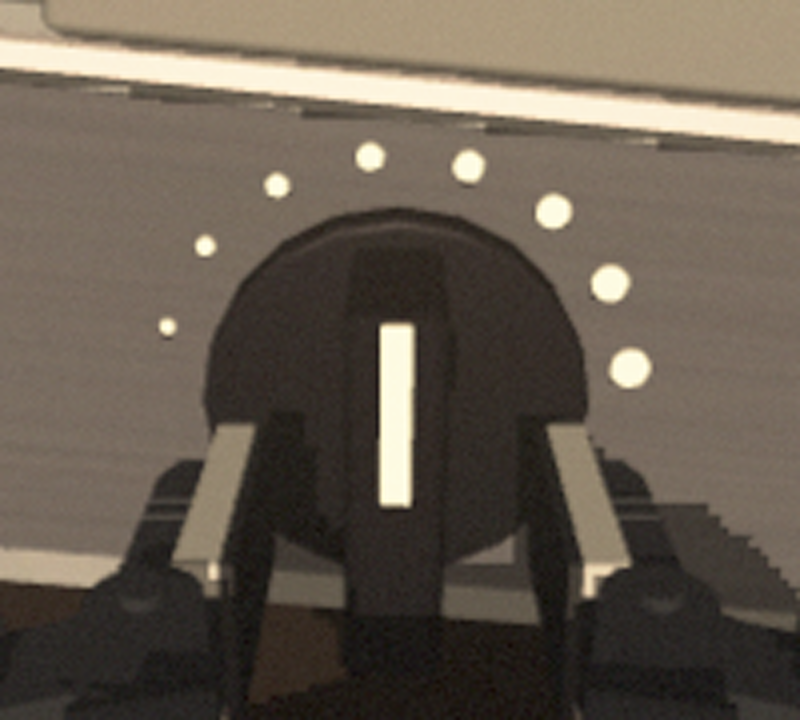

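View pics/s5.png

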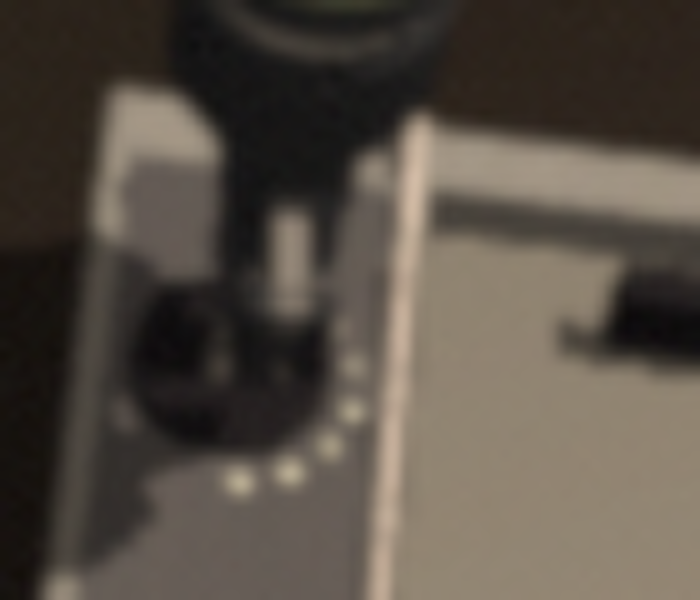

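{"name": "servo_tool", "arguments": {
  "commands": "0 0 -0.05 0;0 0 -0.1 0;0 0 -0.15 0;0 0 -0.15 0"
}}

```text
time_s: 4.93
tool_pos: [0.5067, 0.0304, 0.0837]
tcp_rot: [[-0.021, 1.0, -0.0], [1.0, 0.021, -0.0], [-0.0, -0.0, -1.0]]
contact_force: [-0.6, 0.5, -1.1]
gripper_width: 0.423
```

{"name": "servo_tool", "arguments": {
  "commands": "0 0 0 0;0 0 0 0;0 0 0 0;0 0 0 0;0 0 0 0;0 0 0 0",
  "claw": 5
}}

```text
time_s: 5.43
tool_pos: [0.5057, 0.0304, 0.0841]
tcp_rot: [[-0.021, 1.0, -0.002], [1.0, 0.021, -0.0], [-0.0, -0.002, -1.0]]
contact_force: [-4.7, 0.9, 6.1]
gripper_width: 0.153
```

Gripped now (13 mm, matching the bar). The real finger tips sit about 25 mm higher than the TCP reading suggests, so I'll use that offset from here. Next I'll turn the dial anticlockwise by 75°.

{"name": "servo_tool", "arguments": {
  "commands": "0 0 0 1;0 0 0 2;0 0 0 3;0 0 0 4;0 0 0 5;0 0 0 6;0 0 0 7;0 0 0 8;0 0 0 9;0 0 0 10;0 0 0 11;0 0 0 12;0 0 0 12.6;0 0 0 13;0 0 0 13;0 0 0 13"
}}

```text
time_s: 6.77
tool_pos: [0.5048, 0.0298, 0.0841]
tcp_rot: [[-0.982, 0.19, -0.004], [0.19, 0.982, -0.0], [0.004, -0.001, -1.0]]
contact_force: [-7.1, -1.8, 7.2]
gripper_width: 0.144
```

```bash
python3 - <<'E'
from h import *
s=arm.read_state();print(s['tool_pos'],s['gripper_width'],s['contact_force'],s['ft_torque'],np.degrees(np.arctan2(*s['tcp_rot'][[1,0],1])))
w=get_image('wrist')
crop(w,220,130,420,310,4,'pics/w6.png')
E
```

```text
[0.50475677 0.02984866 0.08406736] 0.14393235010029898 [-7.14578455 -1.8343226   7.2166619 ] [-0.39945244  1.16940687 -0.84280567] 79.03658580536468
```

View pics/w6.png

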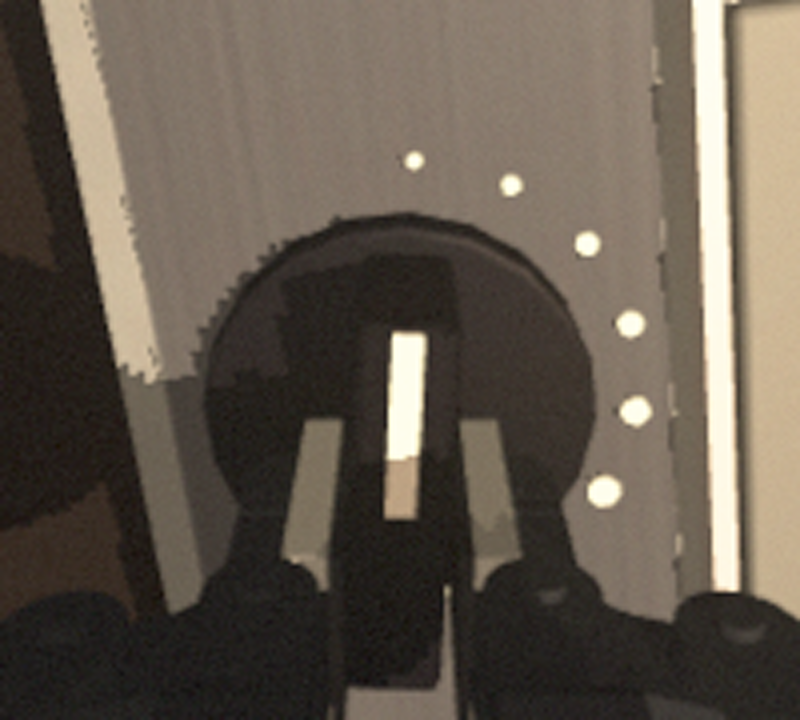

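The wrist picture shows the pointer at the smallest dot (about 415,160 in the crop), and the wrist feels the stop. I'll release and go to the cover handle.

{"name": "servo_tool", "arguments": {
  "commands": "0 0 0 -0.5;0 0 0 -0.5;0 0 0 -0.5;0 0 0 -0.5;0 0 1 -0.5;0 0 2 -0.5;0 0 3 -1.5;0 0 3.9 -2.5;-0.2 1.2 3.9 -3.5;-0.2 2.4 3.9 -4.6;-0.3 3.6 3.9 -5.7;-0.3 4.8 3.9 -6.8;-0.37 5.2 3.9 -7.9;-0.37 5.2 3.9 -9;-0.37 5.2 3.9 -10.1;-0.37 5.2 3.9 -11.2;-0.37 5.2 3.9 -12.3;-0.37 5.2 3.9 -13.4;-0.37 5.2 3.9 -13.9;-0.37 5.2 3.9 -13.9",
  "claw": 40
}}

```text
time_s: 8.48
tool_pos: [0.496, 0.1866, 0.2008]
tcp_rot: [[0.073, 0.997, 0.0], [0.997, -0.073, 0.0], [0.0, 0.0, -1.0]]
contact_force: [1.1, -0.4, 1.1]
gripper_width: 0.467
```

```bash
python3 - <<'E'
from h import *
import pickle
s=arm.read_state();pickle.dump(s,open('s2.pkl','wb'));print(s['time_s'],s['tool_pos'],s['gripper_width'],s['contact_force'],np.degrees(np.arctan2(*s['tcp_rot'][[1,0],1])))
w=get_image('wrist');cv2.imwrite('pics/w7.png',w[:,:,::-1])
t=get_image('top');crop(t,200,125,440,265,3,'pics/t7.png')
E
```

```text
8.4833 [0.49599447 0.18664183 0.20081932] 0.4665468709052302 [ 1.12660668 -0.41602616  1.05557241] -4.201732377940182
```

View pics/w7.png

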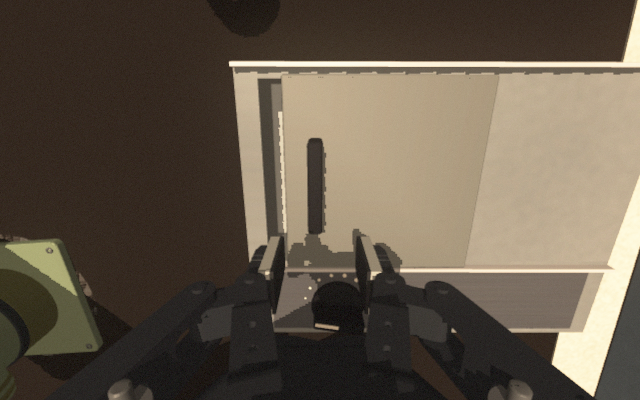

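View pics/t7.png

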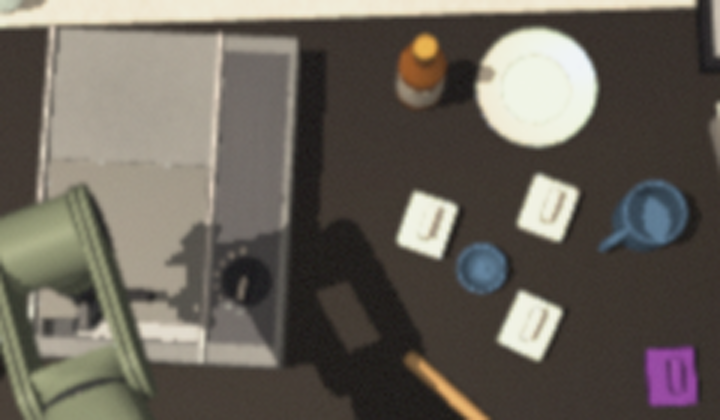

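```bash
python3 - <<'E'
from h import *
import pickle
s=pickle.load(open('s2.pkl','rb'))
for u,v in [(315,139),(315,232),(307,185),(323,185)]: print(at_z('wrist',u,v,.132,s).round(4))
print(at_z('wrist',234,64,.09,s),at_z('wrist',247,267,.09,s), at_z('wrist',282,80,.098,s),at_z('wrist',283,230,.098,s))
E
```

```text
[0.4963 0.2352 0.132 ]
[0.4892 0.1466 0.132 ]
[0.4857 0.1943 0.132 ]
[0.5003 0.1932 0.132 ]
[0.42482616 0.30543878 0.09      ] [0.40328406 0.08721514 0.09      ] [0.46917564 0.28754551 0.098     ] [0.45258755 0.13536447 0.098     ]
```

{"name": "servo_tool", "arguments": {
  "commands": "-0.1 0.13 -1 0;-0.1 0.13 -2 0;-0.1 0.13 -3 0;-0.1 0.13 -3.5 0;-0.1 0.13 -3.84 0;-0.1 0.13 -3.84 0;-0.1 0.13 -3.84 0"
}}

```text
time_s: 9.17
tool_pos: [0.4933, 0.1905, 0.086]
tcp_rot: [[0.073, 0.997, 0.001], [0.997, -0.073, 0.0], [0.0, 0.001, -1.0]]
contact_force: [-0.5, 0.7, 0.4]
gripper_width: 0.468
```

{"name": "servo_tool", "arguments": {
  "commands": "0 0 0 0;0 0 0 0;0 0 0 0;0 0 0 0;0 0 0 0;0 0 0 0",
  "claw": 5
}}

```text
time_s: 9.67
tool_pos: [0.4936, 0.1907, 0.0873]
tcp_rot: [[0.073, 0.997, 0.003], [0.997, -0.073, 0.001], [0.001, 0.003, -1.0]]
contact_force: [-1.5, 0.8, 6.4]
gripper_width: 0.144
```

{"name": "servo_tool", "arguments": {
  "commands": "0.4 -0.03 0.06 0;0.9 -0.07 0.06 0;1.4 -0.11 0.06 0;1.9 -0.15 0.06 0;2.4 -0.18 0.06 0;2.9 -0.22 0.06 0;3.4 -0.26 0.06 0;3.9 -0.3 0.06 0;4.4 -0.34 0.06 0;4.8 -0.37 0.06 0;5.1 -0.39 0.06 0;5.25 -0.4 0.06 0;5.25 -0.4 0.06 0;5.25 -0.4 0.06 0"
}}

```text
time_s: 10.83
tool_pos: [0.6471, 0.1791, 0.0873]
tcp_rot: [[0.074, 0.997, -0.007], [0.997, -0.074, 0.001], [0.0, -0.007, -1.0]]
contact_force: [-7.9, 2.6, 2.4]
gripper_width: 0.151
```

{"name": "servo_tool", "arguments": {
  "commands": "0.1 -0.01 0 0;0.2 -0.02 0 0;0.2 -0.02 0 0;0.2 -0.02 0 0"
}}

```text
time_s: 11.17
tool_pos: [0.6467, 0.179, 0.0871]
tcp_rot: [[0.074, 0.997, -0.02], [0.997, -0.074, 0.001], [-0.001, -0.02, -1.0]]
contact_force: [-22.5, 4.3, 15.5]
gripper_width: 0.147
```

{"name": "servo_tool", "arguments": {
  "commands": "-0.2 0.02 0 0;-0.2 0.02 0 0;-0.2 0.02 0 0;-0.2 0.02 0 0;-0.2 0.02 1 0;-0.2 0.02 2 0;-0.2 0.02 3 0;-0.2 0.02 4 0;-1.2 0.02 5 0;-2.2 0.02 5.5 0;-3.2 0.02 5.5 0;-4 0.02 5.5 0;-4 0 5.5 0;-4 0 5.5 0",
  "claw": 40
}}

```text
time_s: 12.33
tool_pos: [0.5364, 0.1776, 0.2535]
tcp_rot: [[0.073, 0.997, 0.003], [0.997, -0.073, 0.0], [0.0, 0.003, -1.0]]
contact_force: [0.5, -0.1, 0.2]
gripper_width: 0.469
```

```bash
python3 - <<'E'
from h import *
import pickle
s=arm.read_state();pickle.dump(s,open('s3.pkl','wb'));print(s['time_s'],s['tool_pos'],s['gripper_width'],s['contact_force'],np.degrees(np.arctan2(*s['tcp_rot'][[1,0],1])))
w=get_image('wrist');cv2.imwrite('pics/w8.png',w[:,:,::-1])
E
```

```text
12.3333 [0.53639286 0.17756239 0.25350123] 0.46933379859220103 [ 0.49147373 -0.10597823  0.19444562] -4.192971067592987
```

View pics/w8.png

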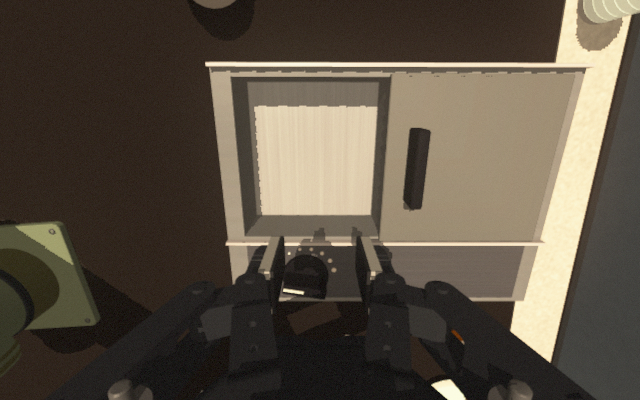

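The cover is right back against its stop (22 N) and the well is empty. Next I'll hover over the nearest tub (A) for a wrist look.

{"name": "servo_tool", "arguments": {
  "commands": "0.1 -1.2 0 1;0.2 -2.5 0 2;0.4 -3.8 0 3;0.5 -5.1 0 4;0.6 -6.4 0 5;0.8 -7.7 0 6;0.9 -9 0 7;1 -10.2 0 8;1.2 -11.4 0 9;1.3 -12.4 -0.5 10;1.45 -12.7 -1 11;1.45 -12.7 -1.5 12;1.45 -12.7 -1.5 12;1.45 -12.7 -1.5 12;1.45 -12.7 -1.5 12"
}}

```text
time_s: 13.63
tool_pos: [0.5808, -0.2035, 0.208]
tcp_rot: [[-0.925, 0.38, 0.001], [0.38, 0.925, -0.0], [-0.001, 0.0, -1.0]]
contact_force: [-0.6, -0.2, 0.0]
gripper_width: 0.467
```

```bash
cat > look.py <<'E'
from h import *
import pickle,sys
n=sys.argv[1]
s=arm.read_state();pickle.dump(s,open(f'{n}.pkl','wb'));print(s['time_s'],s['tool_pos'],s['gripper_width'],s['contact_force'],np.degrees(np.arctan2(*s['tcp_rot'][[1,0],1])))
w=get_image('wrist');cv2.imwrite(f'pics/{n}.png',w[:,:,::-1])
E
python3 look.py A1
```

```text
13.6333 [ 0.580799   -0.20352806  0.20801633] 0.4667763945216631 [-0.61148158 -0.18462336  0.04083056] 67.67478867819344
```

View pics/A1.png

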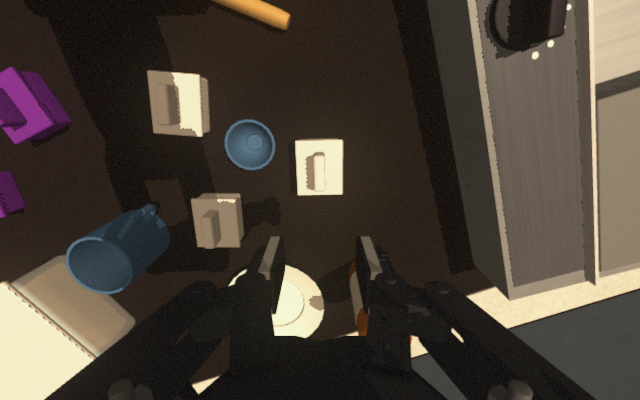

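```bash
python3 - <<'E'
from h import *
im=cv2.imread('pics/A1.png')[:,:,::-1]
crop(im,135,55,360,260,3.4,'pics/A1c.png')
E
```

```text
(no output)
```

View pics/A1c.png

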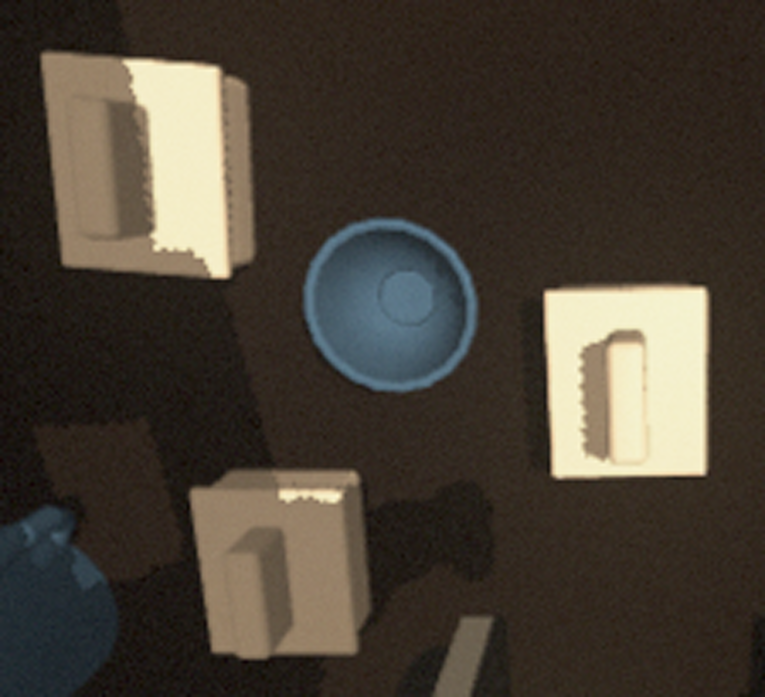

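```bash
cat > m1.py <<'E'
from h import *
import pickle
s=pickle.load(open('A1.pkl','rb'))
D={'A':([(546,290),(707,288),(706,473),(553,477)],[(627,343),(628,463)]),
'B':([(191,488),(360,484),(357,652),(212,655)],[(245,548),(251,655)]),
'C':([(42,53),(220,66),(230,277),(64,264)],[(90,97),(99,236)])}
for k,(l,f) in D.items():
    w=np.array([at_z('wrist',135+u/3.4,55+v/3.4,.036,s)[:2] for u,v in l])
    r=cv2.minAreaRect((w*1000).astype(np.float32))
    e=(w[0]+w[1]-w[2]-w[3]); 
    ff=[at_z('wrist',135+u/3.4,55+v/3.4,.066,s)[:2] for u,v in f]
    print(k,'lid',w.mean(0).round(4),[np.round(x,1) for x in r],'ang',np.degrees(np.arctan2(e[1],e[0]))%180,'fin',((ff[0]+ff[1])/2).round(4),np.linalg.norm(ff[0]-ff[1]))
E
python3 m1.py
```

```text
A lid [ 0.5818 -0.2047] [array([ 582. , -204.7]), array([59.1, 71.6]), np.float64(68.3)] ang 158.51249612106812 fin [ 0.5817 -0.2048] 0.042518151823005175
B lid [ 0.5996 -0.3623] [array([ 600.1, -361. ]), array([65.6, 75.9]), np.float64(66.3)] ang 153.9657270953926 fin [ 0.598  -0.3631] 0.043601358466683546
C lid [ 0.4454 -0.3332] [array([ 445.2, -333.1]), array([59.6, 70.7]), np.float64(63.2)] ang 153.07539512255525 fin [ 0.4451 -0.3327] 0.04252710554395843
```

{"name": "servo_tool", "arguments": {
  "commands": "0.03 -0.04 -1 0.15;0.03 -0.04 -2 0.15;0.03 -0.04 -3 0.15;0.03 -0.04 -4 0.15;0.03 -0.04 -5 0.15;0.03 -0.04 -5.3 0.15;0.03 -0.04 -5.6 0.15;0.03 -0.04 -5.9 0.15;0.03 -0.04 -6.1 0.15;0.03 -0.04 -6.2 0.15;0.03 -0.04 -6.2 0.15;0.03 -0.04 -6.2 0.15"
}}

```text
time_s: 14.68
tool_pos: [0.5813, -0.2046, 0.0224]
tcp_rot: [[-0.932, 0.363, 0.002], [0.363, 0.932, -0.0], [-0.002, 0.0, -1.0]]
contact_force: [1.2, 0.3, 0.6]
gripper_width: 0.468
```

{"name": "servo_tool", "arguments": {
  "commands": "0 0 0 0;0 0 0 0;0 0 0 0;0 0 0 0;0 0 0 0;0 0 0 0",
  "claw": 5,
  "grip_force": 60
}}

```text
time_s: 15.18
tool_pos: [0.5811, -0.2048, 0.0224]
tcp_rot: [[-0.932, 0.363, 0.001], [0.363, 0.932, -0.001], [-0.001, -0.0, -1.0]]
contact_force: [-1.0, -1.4, 5.2]
gripper_width: 0.138
```

{"name": "servo_tool", "arguments": {
  "commands": "0 0 0.5 0;0 0 1.2 0;0 0 2.2 0;0 0 3.2 0;0 0 4.2 0;0 0 5 0;0 0 5 0"
}}

```text
time_s: 15.77
tool_pos: [0.5835, -0.2054, 0.1769]
tcp_rot: [[-0.932, 0.363, 0.01], [0.363, 0.932, -0.003], [-0.01, 0.0, -1.0]]
contact_force: [0.9, -0.1, -0.9]
gripper_width: 0.138
```

{"name": "servo_tool", "arguments": {
  "commands": "0 0.8 0 0.2;0 1.8 0 0.4;0 2.9 0 0.6;0 4 0 0.9;0 5.1 0 1.2;0 6.2 0 1.5;0 7.3 0 1.8;0 8.4 0 2.1;-0.1 9.5 0 2.4;-0.1 10.6 0 2.7;-0.1 11.7 0 2.85;-0.2 12.8 0 2.85;-0.2 13.7 0 2.85;-0.2 14.3 0 2.85;-0.2 14.5 0 2.85;-0.2 14.5 0 2.85;-0.2 14.5 0 2.85"
}}

```text
time_s: 17.18
tool_pos: [0.5742, 0.2297, 0.1704]
tcp_rot: [[-0.997, 0.073, -0.002], [0.073, 0.997, -0.001], [0.002, -0.002, -1.0]]
contact_force: [-0.5, -0.1, -2.4]
gripper_width: 0.141
```

```bash
python3 look.py A2
```

```text
17.1833 [0.57415918 0.22968931 0.17040688] 0.14066142984327099 [-0.46333071 -0.1060051  -2.43602593] 85.80655648123427
```

View pics/A2.png

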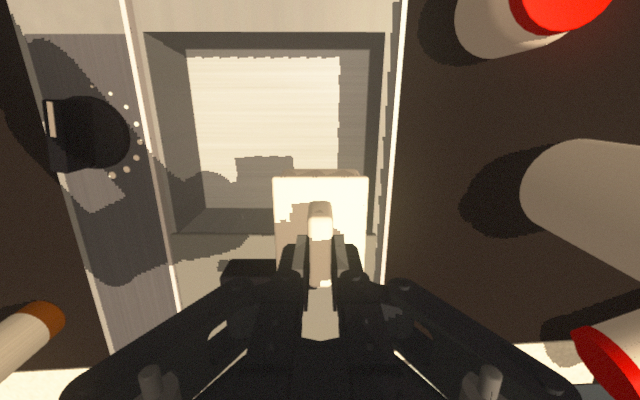

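```bash
python3 - <<'E'
from h import *
import pickle
s=pickle.load(open('A2.pkl','rb'))
a=-.0755;c,sn=np.cos(a),np.sin(a)
def ib(w): d=w[:2]-[.5268,.187]; return np.round([c*d[0]+sn*d[1],-sn*d[0]+c*d[1]],4)
for u,v in [(146,33),(385,33),(175,234),(375,236)]: print(ib(at_z('wrist',u,v,.088,s)))
for u,v in [(274,178),(367,178)]: print('tub',ib(at_z('wrist',u,v,.17-.0224+.036,s)))
print(ib(s['tool_pos']))
E
```

```text
[-0.089  -0.0985]
[-0.0892  0.0986]
[ 0.0936 -0.1033]
[0.0954 0.1018]
tub [0.0092 0.0174]
tub [0.0091 0.0739]
[0.044  0.0461]
```

{"name": "servo_tool", "arguments": {
  "commands": "0 0 -0.6 0;0 0 -1.5 0;0 0 -2.4 0;0 0 -3.2 0;0 0 -3.8 0;0 0 -4.2 0;0 0 -4.4 0;0 0 -4.5 0;0 0 -4.5 0;0 0 -4.5 0"
}}

```text
time_s: 18.07
tool_pos: [0.5754, 0.2302, 0.0374]
tcp_rot: [[-0.997, 0.074, 0.002], [0.074, 0.997, 0.001], [-0.001, 0.001, -1.0]]
contact_force: [0.6, 0.3, -1.9]
gripper_width: 0.135
```

{"name": "servo_tool", "arguments": {
  "commands": "0 0 -0.05 0;0 0 -0.1 0;0 0 -0.1 0;0 0 -0.1 0"
}}

```text
time_s: 18.4
tool_pos: [0.5754, 0.2307, 0.0344]
tcp_rot: [[-0.997, 0.073, 0.002], [0.073, 0.997, 0.0], [-0.002, 0.001, -1.0]]
contact_force: [1.5, -0.4, 2.4]
gripper_width: 0.14
```

{"name": "servo_tool", "arguments": {
  "commands": "0 0 0 0;0 0 0 0;0 0 0 0;0 0 0 0;0 0 0.7 0;0 0 1.7 0;0 0 2.7 0;0 0 3.7 0;0 0 4.7 0;0 0 5.5 0;0 0 5.5 0",
  "claw": 36
}}

```text
time_s: 19.32
tool_pos: [0.5775, 0.2317, 0.2047]
tcp_rot: [[-0.997, 0.073, 0.01], [0.073, 0.997, 0.004], [-0.01, 0.005, -1.0]]
contact_force: [0.8, 0.1, 0.6]
gripper_width: 0.423
```

```bash
python3 look.py A3;python3 - <<'E'
from h import *
t=get_image('top');crop(t,200,125,440,265,3,'pics/t9.png')
E
```

```text
19.3167 [0.57749381 0.23169884 0.20465244] 0.42251285780555276 [0.8188065  0.08942462 0.64458691] 85.7979228313344
```

View pics/A3.png

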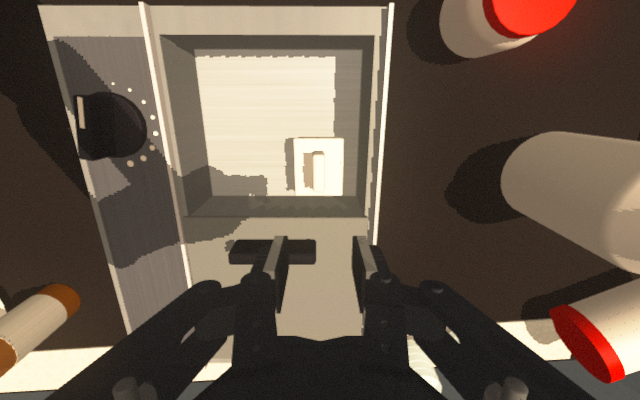

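View pics/t9.png

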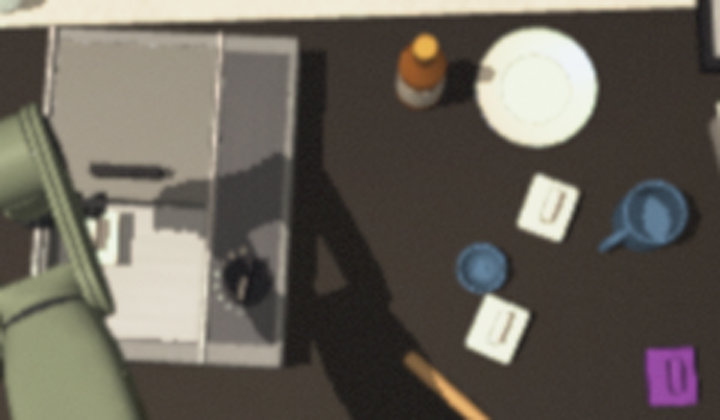

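Tub A stands in the well (fin at about 319,170). Tub C has been knocked next to the bowl, now at about (497,328) in the crop. Next I'll hover over B.

{"name": "servo_tool", "arguments": {
  "commands": "0 -1 0.2 -0.3;0.1 -2.2 0.2 -0.6;0.1 -3.4 0.2 -0.9;0.2 -4.7 0.2 -1.2;0.2 -6 0.2 -1.5;0.3 -7.3 0.2 -1.8;0.3 -8.6 0.2 -2.1;0.4 -9.9 0.2 -2.4;0.4 -11.2 0.2 -2.7;0.5 -12.5 0.2 -3;0.5 -13.8 0.2 -3.3;0.6 -15.1 0.2 -3.6;0.6 -16.4 0.2 -3.6;0.7 -17.6 0.2 -3.6;0.7 -18.7 0.2 -3.6;0.7 -19.4 0.2 -3.6;0.7 -19.8 0.2 -3.6;0.7 -19.8 0.2 -3.6;0.7 -19.8 0.2 -3.6"
}}

```text
time_s: 21.0
tool_pos: [0.5952, -0.3626, 0.203]
tcp_rot: [[-0.9, 0.436, -0.002], [0.436, 0.9, 0.002], [0.003, 0.001, -1.0]]
contact_force: [0.4, -0.3, 0.3]
gripper_width: 0.422
```

```bash
python3 look.py B1; python3 - <<'E'
from h import *
im=cv2.imread('pics/B1.png')[:,:,::-1]
crop(im,230,60,450,260,3.4,'pics/B1c.png')
E
```

```text
21.0 [ 0.59523567 -0.36259339  0.20303418] 0.421521630913256 [ 0.44358616 -0.31231252  0.25750096] 64.1656911138877
```

View pics/B1c.png

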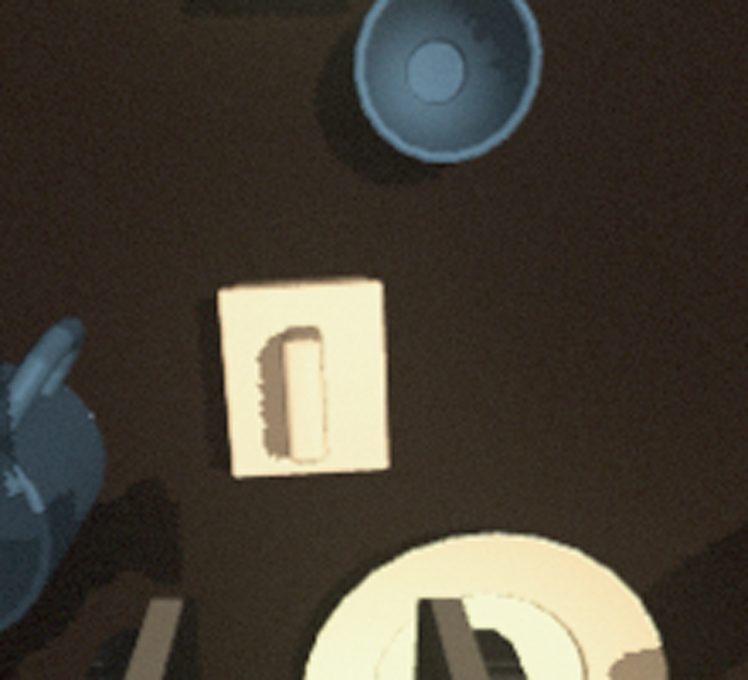

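```bash
cat > m.py <<'E'
from h import *
import pickle
def tub(n,x0,y0,k,l,f,zb=0):
    s=pickle.load(open(n+'.pkl','rb'))
    g=lambda u,v,z: at_z('wrist',x0+u/k,y0+v/k,z+zb,s)[:2]
    w=np.array([g(u,v,.036) for u,v in l]); e=w[0]+w[1]-w[2]-w[3]
    ff=[g(u,v,.066) for u,v in f]; c=(ff[0]+ff[1])/2; m=(w.mean(0)+c)/2
    jaw=np.degrees(np.arctan2(e[1],e[0]))%180-90
    yaw=np.degrees(np.arctan2(*s['tcp_rot'][[1,0],1]))
    print('lid',w.mean(0).round(4),'fin',c.round(4),'jaw',jaw,'units',((m-s['tool_pos'][:2])/.03).round(2),'twist',(jaw-yaw)/6,'dz to .0215',(.0215-s['tool_pos'][2])/.03)
E
python3 -c "
from m import tub
tub('B1',230,60,3.4,[(219,290),(382,281),(388,466),(234,475)],[(305,340),(308,462)])"
```

```text
lid [ 0.5992 -0.3647] fin [ 0.5996 -0.3647] jaw 67.29140427003102 units [ 0.14 -0.07] twist 0.5209521926905533 dz to .0215 -6.051139254959024
```

{"name": "servo_tool", "arguments": {
  "commands": "0.14 -0.07 -1 0.5;0.14 -0.07 -2 0.5;0.14 -0.07 -3 0.5;0.14 -0.07 -4 0.5;0.14 -0.07 -5 0.5;0.14 -0.07 -5.4 0.5;0.14 -0.07 -5.7 0.5;0.14 -0.07 -5.9 0.5;0.14 -0.07 -6.05 0.5;0.14 -0.07 -6.05 0.5;0.14 -0.07 -6.05 0.5",
  "claw": 40
}}

```text
time_s: 21.97
tool_pos: [0.6007, -0.3659, 0.0244]
tcp_rot: [[-0.922, 0.388, 0.002], [0.388, 0.922, -0.001], [-0.002, -0.0, -1.0]]
contact_force: [0.5, 0.3, -0.1]
gripper_width: 0.468
```

{"name": "servo_tool", "arguments": {
  "commands": "0 0 0 0;0 0 0 0;0 0 0 0;0 0 0 0;0 0 0 0;0 0 0 0",
  "claw": 5
}}

```text
time_s: 22.47
tool_pos: [0.6006, -0.3657, 0.0242]
tcp_rot: [[-0.922, 0.388, 0.002], [0.388, 0.922, -0.001], [-0.002, 0.0, -1.0]]
contact_force: [0.3, 0.6, 5.3]
gripper_width: 0.135
```

{"name": "servo_tool", "arguments": {
  "commands": "0 0 0.5 0;0 0 1.2 0;0 0 2.2 0;0 0 3.2 0;0 0 4.2 0;0 0 5 0;0 0 5 0"
}}

```text
time_s: 23.05
tool_pos: [0.6021, -0.3673, 0.179]
tcp_rot: [[-0.922, 0.388, 0.009], [0.388, 0.922, -0.006], [-0.01, -0.002, -1.0]]
contact_force: [0.2, -0.7, -0.1]
gripper_width: 0.136
```

{"name": "servo_tool", "arguments": {
  "commands": "0 0.8 0 0.2;-0.1 1.8 0 0.4;-0.2 2.9 0 0.6;-0.3 4 0 0.9;-0.4 5.1 0 1.2;-0.5 6.2 0 1.5;-0.6 7.3 0 1.8;-0.7 8.4 0 2.1;-0.8 9.5 0 2.4;-0.9 10.6 0 2.7;-1 11.7 0 3;-1.05 12.8 0 3.05;-1.05 13.9 0 3.05;-1.05 15 0 3.05;-1.05 15.9 0 3.05;-1.05 16.5 0 3.05;-1.05 16.75 0 3.05;-1.05 16.75 0 3.05;-1.05 16.75 0 3.05"
}}

```text
time_s: 24.63
tool_pos: [0.568, 0.1362, 0.1722]
tcp_rot: [[-0.997, 0.078, -0.002], [0.078, 0.997, -0.001], [0.001, -0.001, -1.0]]
contact_force: [0.1, -0.5, -0.8]
gripper_width: 0.137
```

```bash
python3 look.py B2
```

```text
24.6333 [0.56795479 0.13617056 0.17215958] 0.13720000090706533 [ 0.07484152 -0.45707267 -0.82743262] 85.51673045515363
```

View pics/B2.png

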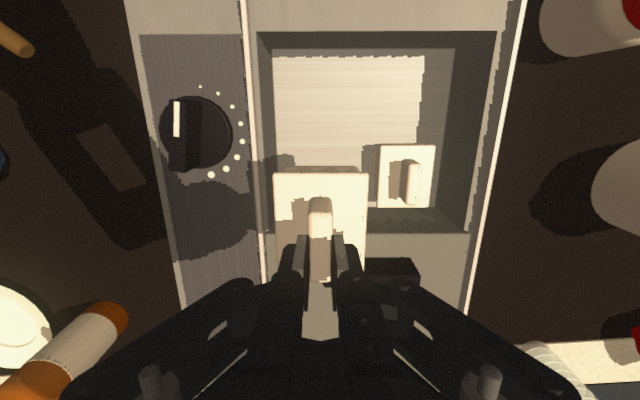

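{"name": "servo_tool", "arguments": {
  "commands": "0 0 -0.6 0;0 0 -1.5 0;0 0 -2.4 0;0 0 -3.2 0;0 0 -3.8 0;0 0 -4.2 0;0 0 -4.4 0;0 0 -4.5 0;0 0 -4.6 0;0 0 -4.6 0;0 0 -4.6 0"
}}

```text
time_s: 25.6
tool_pos: [0.5693, 0.1367, 0.0362]
tcp_rot: [[-0.997, 0.079, 0.002], [0.079, 0.997, 0.0], [-0.002, 0.001, -1.0]]
contact_force: [-0.4, 0.6, 0.7]
gripper_width: 0.136
```

{"name": "servo_tool", "arguments": {
  "commands": "0 0 0 0;0 0 0 0;0 0 0 0;0 0 0 0;0 0 0.7 0;0 0 1.7 0;0 0 2.7 0;0 0 3.7 0;0 0 4.7 0;0 0 5.5 0;0 0 5.5 0",
  "claw": 36
}}

```text
time_s: 26.52
tool_pos: [0.5715, 0.1377, 0.206]
tcp_rot: [[-0.997, 0.078, 0.011], [0.079, 0.997, 0.003], [-0.011, 0.003, -1.0]]
contact_force: [1.4, -0.4, 0.1]
gripper_width: 0.427
```

```bash
python3 look.py B3;python3 - <<'E'
from h import *
t=get_image('top');crop(t,200,125,440,265,3,'pics/t10.png')
crop(t,320,170,440,260,6,'pics/t10c.png')
E
```

```text
26.5167 [0.57148942 0.1376712  0.20603121] 0.4273866751809475 [ 1.37302442 -0.43158056  0.07095405] 85.49791447171164
```

View pics/B3.png

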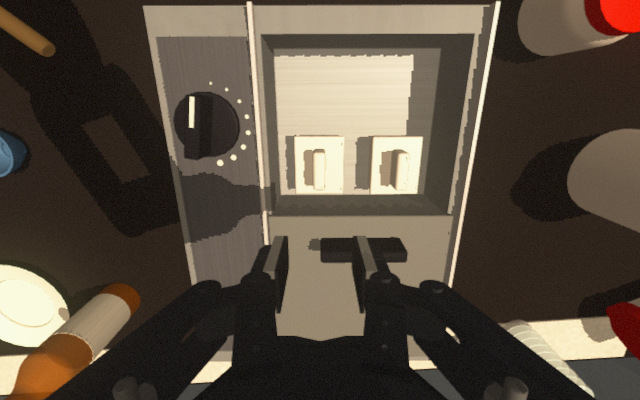

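View pics/t10c.png

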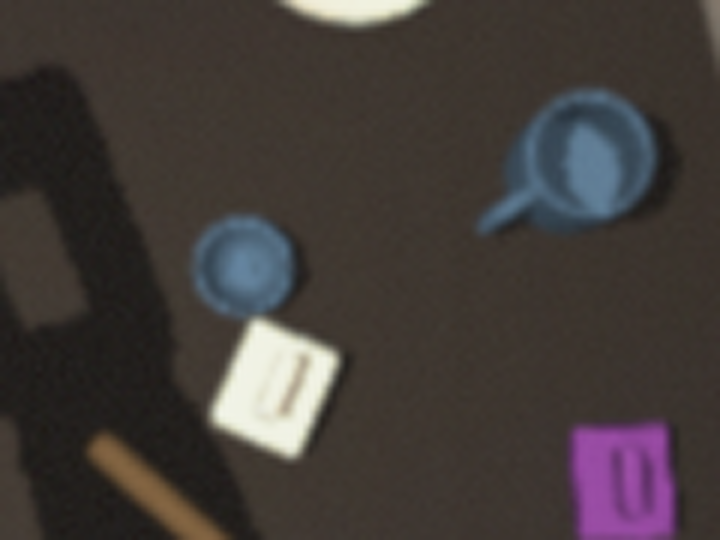

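Both tubs are standing in the well. C has moved about 40 mm towards the robot's left, to about (277,388) in the crop. I'll hover over it.

{"name": "servo_tool", "arguments": {
  "commands": "-0.2 -0.9 0 -0.3;-0.5 -2 0 -0.6;-0.8 -3.1 0 -0.9;-1.1 -4.2 0 -1.2;-1.4 -5.3 0 -1.5;-1.8 -6.4 0 -1.8;-2.2 -7.5 0 -2.1;-2.5 -8.6 0 -2.4;-2.9 -9.7 0 -2.7;-3.3 -10.8 0 -3;-3.6 -11.9 0 -3.3;-3.9 -12.9 0 -3.6;-4.1 -13.7 0 -3.6;-4.3 -14.3 0 -3.6;-4.3 -14.35 0 -3.6;-4.3 -14.35 0 -3.6"
}}

```text
time_s: 27.95
tool_pos: [0.4385, -0.2936, 0.1984]
tcp_rot: [[-0.897, 0.442, -0.002], [0.442, 0.897, 0.002], [0.003, 0.001, -1.0]]
contact_force: [0.1, 0.1, -0.3]
gripper_width: 0.421
```

```bash
python3 look.py C1; python3 - <<'E'
from h import *
im=cv2.imread('pics/C1.png')[:,:,::-1]
crop(im,220,80,440,280,3.4,'pics/C1c.png')
E
```

```text
27.95 [ 0.43850365 -0.29363265  0.19841011] 0.42126457933510003 [ 0.06254363  0.08071005 -0.3477637 ] 63.76846478887679
```

View pics/C1c.png

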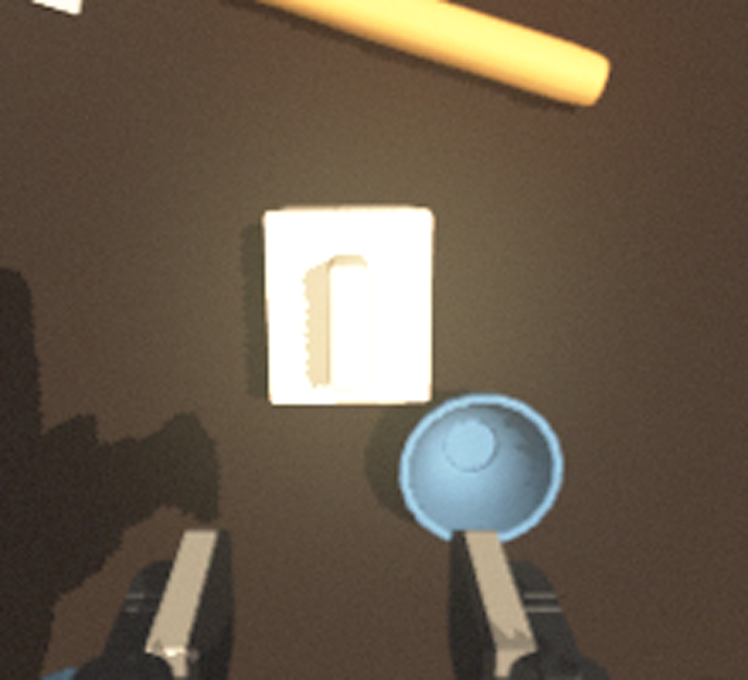

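```bash
python3 -c "
from m import tub
tub('C1',220,80,3.4,[(266,211),(432,209),(430,402),(272,404)],[(349,268),(349,391)])"
```

```text
lid [ 0.442  -0.2914] fin [ 0.4419 -0.2921] jaw 64.4919855755148 units [0.12 0.06] twist 0.12058679777300203 dz to .0215 -5.897003802162334
```

{"name": "servo_tool", "arguments": {
  "commands": "0.12 0.06 -1 0.12;0.12 0.06 -2 0.12;0.12 0.06 -3 0.12;0.12 0.06 -4 0.12;0.12 0.06 -4.8 0.12;0.12 0.06 -5.3 0.12;0.12 0.06 -5.6 0.12;0.12 0.06 -5.8 0.12;0.12 0.06 -5.9 0.12;0.12 0.06 -5.9 0.12;0.12 0.06 -5.9 0.12",
  "claw": 40
}}

```text
time_s: 28.92
tool_pos: [0.4437, -0.2919, 0.0239]
tcp_rot: [[-0.904, 0.428, 0.001], [0.428, 0.904, -0.001], [-0.002, -0.0, -1.0]]
contact_force: [-0.0, 0.2, 0.5]
gripper_width: 0.467
```

{"name": "servo_tool", "arguments": {
  "commands": "0 0 0 0;0 0 0 0;0 0 0 0;0 0 0 0;0 0 0 0;0 0 0 0",
  "claw": 5
}}

```text
time_s: 29.42
tool_pos: [0.4434, -0.2924, 0.0239]
tcp_rot: [[-0.903, 0.429, 0.001], [0.429, 0.903, -0.001], [-0.002, -0.001, -1.0]]
contact_force: [-1.5, -1.1, 5.5]
gripper_width: 0.138
```

{"name": "servo_tool", "arguments": {
  "commands": "0 0 0.5 0;0 0 1.2 0;0 0 2.2 0;0 0 3.2 0;0 0 4.2 0;0 0 5 0;0 0 5 0"
}}

```text
time_s: 30.0
tool_pos: [0.4456, -0.2933, 0.178]
tcp_rot: [[-0.903, 0.429, 0.008], [0.429, 0.903, -0.005], [-0.01, -0.001, -1.0]]
contact_force: [0.6, -1.2, -0.9]
gripper_width: 0.132
```

{"name": "servo_tool", "arguments": {
  "commands": "0 0.8 0 0.2;0.1 1.8 0 0.4;0.2 2.9 0 0.7;0.3 4 0 1;0.4 5.1 0 1.3;0.5 6.2 0 1.6;0.6 7.3 0 1.9;0.7 8.4 0 2.2;0.8 9.5 0 2.5;0.9 10.6 0 2.8;1 11.7 0 3.1;1.1 12.8 0 3.3;1.2 13.9 0 3.5;1.3 15 0 3.5;1.3 15.7 0 3.5;1.3 16.05 0 3.5;1.3 16.05 0 3.5;1.3 16.05 0 3.5"
}}

```text
time_s: 31.5
tool_pos: [0.4813, 0.1891, 0.1721]
tcp_rot: [[-0.997, 0.076, -0.002], [0.076, 0.997, -0.001], [0.002, -0.002, -1.0]]
contact_force: [0.3, 0.1, -1.1]
gripper_width: 0.138
```

```bash
python3 look.py C2
```

```text
31.5 [0.48132771 0.1890667  0.17208844] 0.13798763086933902 [ 0.34543144  0.09803128 -1.09951134] 85.65922554560458
```

View pics/C2.png

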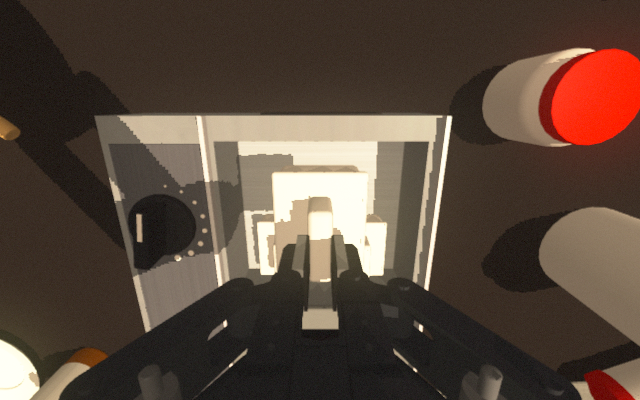

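{"name": "servo_tool", "arguments": {
  "commands": "0 0 -0.6 0;0 0 -1.5 0;0 0 -2.4 0;0 0 -3.2 0;0 0 -3.8 0;0 0 -4.2 0;0 0 -4.4 0;0 0 -4.5 0;0 0 -4.6 0;0 0 -4.6 0;0 0 -4.6 0"
}}

```text
time_s: 32.47
tool_pos: [0.4829, 0.1896, 0.0361]
tcp_rot: [[-0.997, 0.077, 0.002], [0.077, 0.997, 0.001], [-0.002, 0.001, -1.0]]
contact_force: [0.2, -0.5, 1.1]
gripper_width: 0.137
```

{"name": "servo_tool", "arguments": {
  "commands": "0 0 0 0;0 0 0 0;0 0 0 0;0 0 0 0;0 0 0.7 0;0 0 1.7 0;0 0 2.7 0;0 0 3.7 0;0 0 4.7 0;0 0 5.5 0;0 0 5.5 0",
  "claw": 40
}}

```text
time_s: 33.38
tool_pos: [0.485, 0.191, 0.2056]
tcp_rot: [[-0.997, 0.076, 0.01], [0.076, 0.997, 0.004], [-0.01, 0.005, -1.0]]
contact_force: [0.1, -0.7, 0.4]
gripper_width: 0.467
```

```bash
python3 look.py C3;python3 - <<'E'
from h import *
t=get_image('top');crop(t,200,125,520,265,2.4,'pics/t11.png')
t=get_image('scene');crop(t,140,100,480,310,2.2,'pics/s11.png')
E
```

```text
33.3833 [0.48496315 0.19096425 0.20556178] 0.4674671288685426 [ 0.08441437 -0.69830634  0.4253897 ] 85.62261980732112
```

View pics/C3.png

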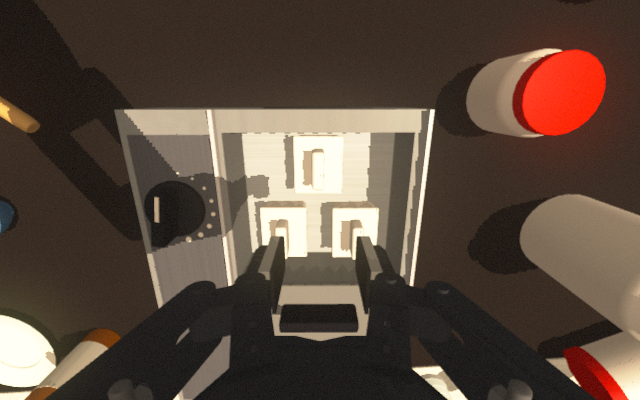

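View pics/s11.png

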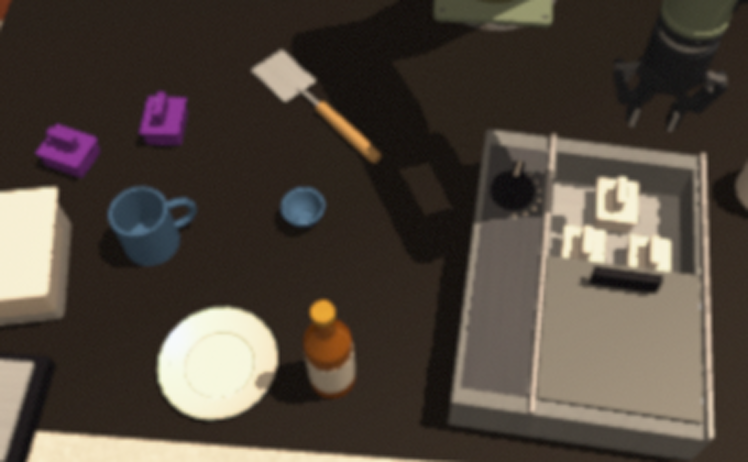

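All three tubs stand in the well and none are left on the table. Next I'll close the cover.

{"name": "servo_tool", "arguments": {
  "commands": "0.8 0 0 -1;1.8 0 0 -2.1;2.8 -0.1 0 -3.2;3.8 -0.2 0 -4.3;4.6 -0.3 0 -5.4;5.2 -0.35 0 -6.5;5.4 -0.38 0 -7.6;5.4 -0.38 0 -8.7;5.4 -0.38 0 -9.8;5.4 -0.38 0 -10.9;5.4 -0.38 0 -12;5.4 -0.38 0 -13.1;5.4 -0.38 0 -14.2;5.4 -0.38 0 -15;5.4 -0.38 0 -15;5.4 -0.38 0 -15"
}}

```text
time_s: 34.87
tool_pos: [0.6433, 0.1782, 0.1981]
tcp_rot: [[0.074, 0.997, -0.003], [0.997, -0.074, -0.001], [-0.001, -0.003, -1.0]]
contact_force: [0.4, 0.1, 0.3]
gripper_width: 0.469
```

```bash
python3 look.py D1
```

```text
34.8667 [0.64325097 0.17818156 0.19810054] 0.46892539793808297 [0.38084    0.07218782 0.33361906] -4.25944664343931
```

View pics/D1.png

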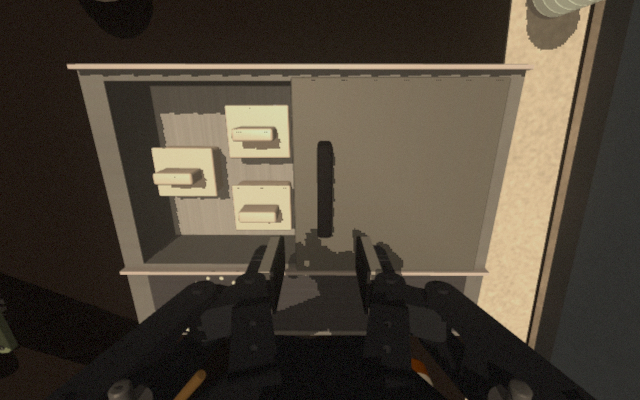

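{"name": "servo_tool", "arguments": {
  "commands": "0.11 0.04 -1 0;0.11 0.04 -2 0;0.11 0.04 -3 0;0.11 0.04 -3.4 0;0.11 0.04 -3.7 0;0.11 0.04 -3.7 0;0.11 0.04 -3.7 0"
}}

```text
time_s: 35.5
tool_pos: [0.648, 0.1797, 0.0899]
tcp_rot: [[0.076, 0.997, 0.002], [0.997, -0.076, 0.0], [0.0, 0.001, -1.0]]
contact_force: [0.3, -0.6, 0.2]
gripper_width: 0.465
```

{"name": "servo_tool", "arguments": {
  "commands": "0 0 0 0;0 0 0 0;0 0 0 0;0 0 0 0;0 0 0 0;0 0 0 0",
  "claw": 5
}}

```text
time_s: 36.0
tool_pos: [0.6474, 0.1799, 0.0912]
tcp_rot: [[0.076, 0.997, 0.002], [0.997, -0.076, 0.001], [0.001, 0.002, -1.0]]
contact_force: [-2.9, -0.4, 6.2]
gripper_width: 0.136
```

{"name": "servo_tool", "arguments": {
  "commands": "-0.4 0.03 0 0;-0.9 0.07 0 0;-1.4 0.11 0 0;-1.9 0.15 0 0;-2.4 0.18 0 0;-2.9 0.22 0 0;-3.4 0.26 0 0;-3.9 0.3 0 0;-4.4 0.34 0 0;-4.9 0.37 0 0;-5.4 0.41 0 0;-5.8 0.44 0 0;-6.1 0.47 0 0;-6.3 0.48 0 0;-6.3 0.48 0 0;-6.3 0.48 0 0"
}}

```text
time_s: 37.33
tool_pos: [0.4587, 0.1942, 0.0911]
tcp_rot: [[0.076, 0.997, 0.003], [0.997, -0.076, 0.001], [0.001, 0.003, -1.0]]
contact_force: [-2.1, -0.7, 9.2]
gripper_width: 0.137
```

{"name": "servo_tool", "arguments": {
  "commands": "-0.1 0.01 0 0;-0.2 0.02 0 0;-0.2 0.02 0 0;-0.2 0.02 0 0"
}}

```text
time_s: 37.67
tool_pos: [0.4582, 0.1943, 0.0912]
tcp_rot: [[0.075, 0.997, 0.013], [0.997, -0.075, 0.0], [0.001, 0.013, -1.0]]
contact_force: [9.6, -4.1, 0.4]
gripper_width: 0.131
```

{"name": "servo_tool", "arguments": {
  "commands": "0.2 -0.02 0 0;0.2 -0.02 0 0;0.2 -0.02 0 0;0.2 -0.02 0 0;0.2 -0.02 1 0;0.2 -0.02 2 0;0.2 -0.02 3 0;0.2 -0.02 3.9 0;0.4 -0.9 3.9 1;0.6 -1.9 3.9 2.1;0.9 -2.9 3.9 3.2;1.2 -3.9 3.9 4.3;1.5 -4.8 3.9 5.4;1.8 -5.5 3.9 6.5;1.8 -5.5 3.9 7.6;1.8 -5.5 3.9 8.7;1.8 -5.5 3.9 9.8;1.8 -5.5 3.9 10.9;1.8 -5.5 3.9 12;1.8 -5.5 3.9 13.1",
  "claw": 40
}}

```text
time_s: 39.33
tool_pos: [0.5057, 0.0298, 0.2058]
tcp_rot: [[-0.964, 0.266, -0.001], [0.266, 0.964, 0.0], [0.001, 0.0, -1.0]]
contact_force: [0.6, -0.3, -0.0]
gripper_width: 0.468
```

{"name": "servo_tool", "arguments": {
  "commands": "0 0 0 0.3;0 0 0 0.3;0 0 0 0.3"
}}

```text
time_s: 39.58
tool_pos: [0.5059, 0.0298, 0.2059]
tcp_rot: [[-0.97, 0.243, -0.001], [0.243, 0.97, 0.0], [0.001, 0.0, -1.0]]
contact_force: [-0.2, -0.3, -1.2]
gripper_width: 0.469
```

```bash
python3 look.py E1
```

```text
39.5833 [0.50585216 0.02976365 0.20587228] 0.46854644370596743 [-0.18174876 -0.32581071 -1.21449144] 75.96371103752625
```

View pics/E1.png

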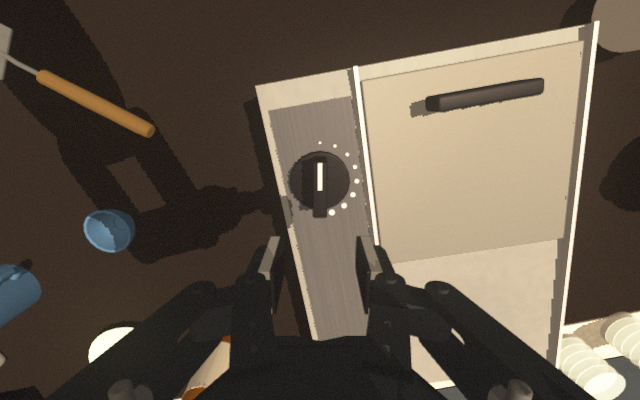

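The cover is shut, and the dial pointer is still at the smallest dot and lined up with the jaws. I'll come down and grip it.

{"name": "servo_tool", "arguments": {
  "commands": "0.03 -0.03 -1 0;0.03 -0.03 -2 0;0.03 -0.03 -3 0;0.03 -0.03 -3.5 0;0.03 -0.03 -3.95 0;0.03 -0.03 -3.95 0;0.03 -0.03 -3.95 0"
}}

```text
time_s: 40.22
tool_pos: [0.5068, 0.0287, 0.0873]
tcp_rot: [[-0.97, 0.242, -0.001], [0.242, 0.97, 0.0], [0.001, -0.0, -1.0]]
contact_force: [0.3, -0.2, -0.3]
gripper_width: 0.467
```

{"name": "servo_tool", "arguments": {
  "commands": "0 0 0 0;0 0 0 0;0 0 0 0;0 0 0 0;0 0 0 0;0 0 0 0",
  "claw": 5,
  "grip_force": 60
}}

```text
time_s: 40.72
tool_pos: [0.5082, 0.0289, 0.089]
tcp_rot: [[-0.97, 0.242, 0.003], [0.242, 0.97, 0.001], [-0.003, 0.001, -1.0]]
contact_force: [-0.8, 0.9, 6.0]
gripper_width: 0.134
```

{"name": "servo_tool", "arguments": {
  "commands": "0 0 0 -1;0 0 0 -2;0 0 0 -3;0 0 0 -4;0 0 0 -5;0 0 0 -6;0 0 0 -7;0 0 0 -8;0 0 0 -9;0 0 0 -10;0 0 0 -11;0 0 0 -12;0 0 0 -13;0 0 0 -14;0 0 0 -15;0 0 0 -15"
}}

```text
time_s: 42.05
tool_pos: [0.5051, 0.0271, 0.0889]
tcp_rot: [[0.244, 0.97, -0.003], [0.97, -0.244, -0.003], [-0.004, -0.003, -1.0]]
contact_force: [-6.8, -4.8, 12.5]
gripper_width: 0.135
```

{"name": "servo_tool", "arguments": {
  "commands": "0 0 0 -1;0 0 0 -2;0 0 0 -3;0 0 0 -4;0 0 0 -5;0 0 0 -6;0 0 0 -7;0 0 0 -8;0 0 0 -9;0 0 0 -10;0 0 0 -11;0 0 0 -11.6;0 0 0 -12;0 0 0 -12.2;0 0 0 -12.2;0 0 0 -12.2"
}}

```text
time_s: 43.38
tool_pos: [0.5031, 0.0292, 0.0889]
tcp_rot: [[0.999, 0.051, -0.007], [0.051, -0.999, 0.0], [-0.007, -0.001, -1.0]]
contact_force: [-11.4, 2.0, 15.1]
gripper_width: 0.133
```

```bash
python3 look.py E2; python3 - <<'E'
from h import *
print(arm.read_state()['ft_torque'])
crop(cv2.imread('pics/E2.png')[:,:,::-1],200,100,440,310,3.2,'pics/E2c.png')
E
```

```text
43.3833 [0.5030824  0.02922897 0.08885954] 0.13312453986938944 [-11.36125258   2.00419845  15.13722203] -87.08298378529774
[0.50236924 1.90145816 0.61524733]
```

View pics/E2c.png

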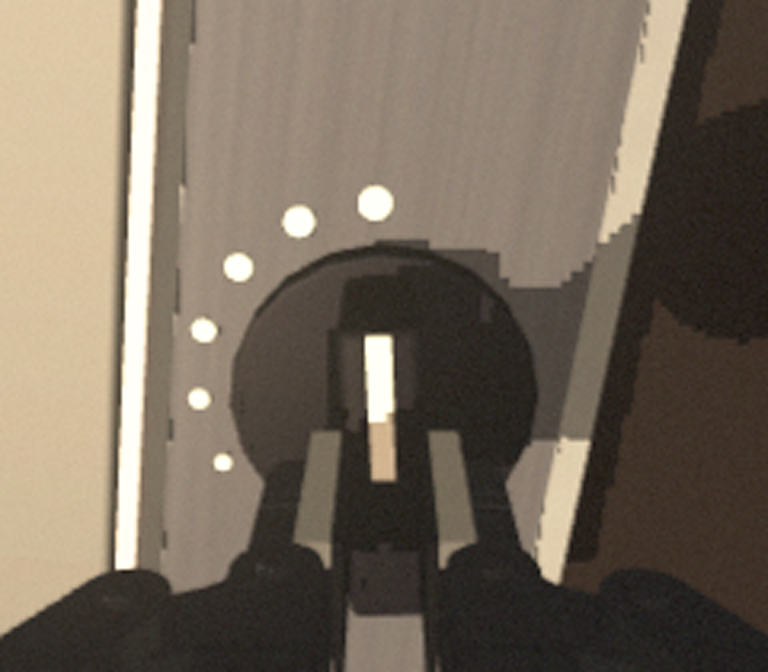

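{"name": "servo_tool", "arguments": {
  "commands": "0 0 0 0.3;0 0 0 0.3;0 0 0 0.3;0 0 0 0.3;0 0 1 0.3;0 0 2 0.3;0 0 3 0.3;0 0 4 0.3;0 0 5 0.3;0 0 5 0.3;0 0 5 0.3",
  "claw": 40
}}

```text
time_s: 44.35
tool_pos: [0.5083, 0.0286, 0.2391]
tcp_rot: [[0.997, 0.08, 0.004], [0.08, -0.997, -0.0], [0.004, 0.0, -1.0]]
contact_force: [0.6, 0.5, -0.8]
gripper_width: 0.472
```

```bash
python3 look.py E3; python3 - <<'E'
from h import *
crop(cv2.imread('pics/E3.png')[:,:,::-1],200,60,440,260,3.2,'pics/E3c.png')
crop(get_image('scene'),140,100,480,310,2.2,'pics/s12.png')
E
```

```text
44.35 [0.50829872 0.02857656 0.23914435] 0.4721207745789525 [ 0.63295792  0.51861735 -0.76017867] -85.41730824132128
```

View pics/E3c.png

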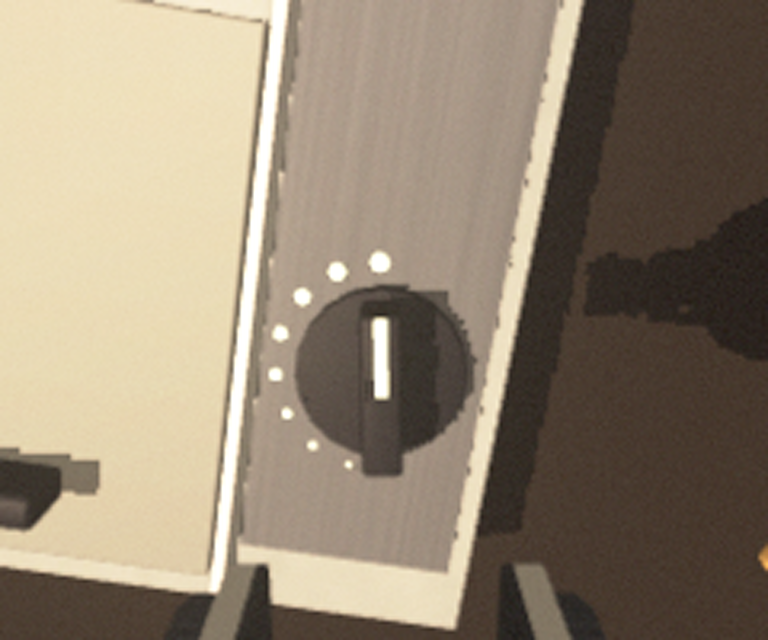

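View pics/s12.png

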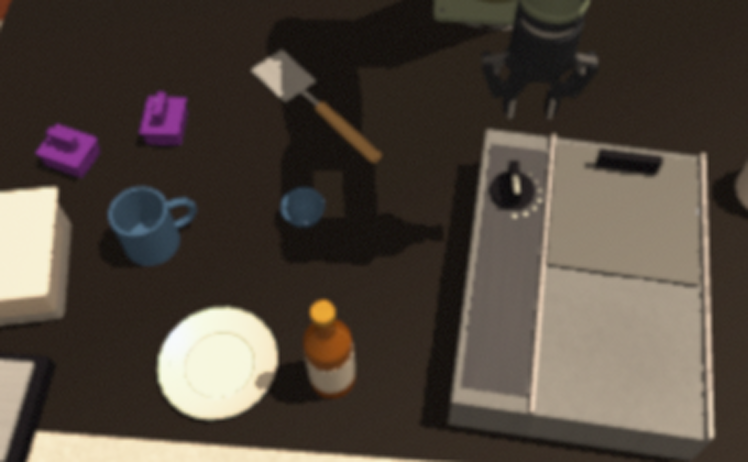

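```bash
python3 - <<'E'
from h import *
import pickle
s=pickle.load(open('E3.pkl','rb'))
g=lambda u,v,z:at_z('wrist',200+u/3.2,60+v/3.2,z,s)
p=g(380,318,.131)-g(382,398,.131); print(np.degrees(np.arctan2(p[1],p[0])))
d=g(380,262,.088)-g(348,464,.088); D=[g(u,v,.088)[:2] for u,v in [(380,262),(337,271),(302,297),(280,333),(275,374),(287,413),(312,445),(348,464)]]
A=np.array([[2*x,2*y,1] for x,y in D]); b=np.array([x*x+y*y for x,y in D]); c=np.linalg.lstsq(A,b,rcond=None)[0]
print([np.degrees(np.arctan2(q[1]-c[1],q[0]-c[0])).round(1) for q in D])
E
```

```text
5.882865576843773
[np.float64(5.2), np.float64(28.2), np.float64(51.3), np.float64(74.3), np.float64(97.1), np.float64(119.9), np.float64(142.8), np.float64(165.6)]
```

The pointer is at 5.9° and the largest dot at 5.2°, so the dial is at its stop. The cover is shut and the gripper is clear. I'll hand in.

```bash
python3 -c "
from workcell import arm
print(arm.hand_in()); print(arm.read_state()['time_s'])"
```

```text
the job is handed in; nothing more can be done
None
the job is handed in; nothing more can be done
```

I did the job in the order you asked and handed it in at about 44 s. The hand-in gives no verdict.

**What I did:** I turned the dial to its off stop and slid the cover right back to its end stop. Then I stood the three white tubs upright in the well, one of which had been knocked about 40 mm aside partway through. I slid the cover shut to its stop and turned the dial clockwise to its end stop.

**Last checks:**
- **Dial:** the pointer reads 5.9° against 5.2° for the largest dot, within the 0.08 rad limit.
- **Cover:** it travelled 189.5 mm and met its front stop. The picture shows it shut.
- **Tubs:** the last picture before closing showed all three upright, released and apart on the well floor. I could not see them once the cover was shut.
- **Other things:** the bowl, bottle, mug, spatula and purple look-alikes looked unmoved. The jar was outside my last picture, but I never went near it.
- **Robot:** the gripper was clear of everything at the end.

**One disagreement:** the finger tips seemed to sit about 25 mm higher than the stated tool position. My first grip on the dial closed above its bar, without moving it. I corrected the height for every later grip.

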